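# Fetch the tea strainer from behind the jar and the lunch container

### The arm

A 6-joint arm with a two-finger parallel gripper is mounted at the origin on the work surface. World frame = base frame: x ahead of the robot, y to its left, z up, the work surface at z = 0. Lengths are in m, angles in rad, forces in N, time in s.
With the tool pointing down it reaches from about 0.25 to 0.725 m from the base axis. Payload 4 kg.
Tool frame: the origin (TCP) lies at the very end of the fingers, on their centre line; the grasp point (between the pads) lies 19 mm behind it; y points along the fingers, x is the direction in which the jaws open and shut, and the axes are right-handed (so a half turn about y gives the same grasp; the last joint's range is limited). The gripper opens to 85 mm and grips with 20 to 120 N. Pads are 22 mm wide; open, the fingers measure 114 mm over their backs; the gripper's body (76 mm by 85 mm) begins 54 mm behind the grasp point. The pads swing forward as they close: fully open they stand 13 mm farther back than shut.
Start: joints at [1.134, 0.241, 0.005, 1.335, 0, 1.571], TCP at [0.212, 0.453, 0.231] pointing down, gripper open.
Joint ranges: [-2.72, 2.72], [-1.05, 1.87], [-1.09, 1.28], [-1.99, 2.15], [-1.42, 1.44], [-3.14, 3.14]. Speed limits (rad/s): [2.79, 2.79, 3.14, 3.14, 3.14, 3.14].

### API

Orientations are given as a rotation vector (axis times angle).
In Python, from bench import robot, optics, nets gives the robot as it stands.
- The arm moves only by the tool apply_moves, never from a script. Its argument "moves" is a list of rows, each a list of 7 numbers: the turn, a rotation vector about the tool's x, y, z in degrees, then the shift along the tool's x, y, z in m, then the closure, from 0 (fully open) to 1 (shut). In form: [[rx, ry, rz, tx, ty, tz, gripper], ...]. A call has 1 to 8 rows; each row is the pose to reach, as a shift and turn from the pose commanded when the call began, along the tool's axes at that moment; what a row does not reach only later rows make up. A row lasts 1/10 s, in which the tool goes at most 50 mm and 8.59 degrees, less where a joint would pass 70% of its speed; a pose out of reach is approached as far as the arm can. A call with a gripper value outside its range is refused whole. The fingers move at their own pace and stop on an object; the grip force is fixed at half the most. Time passes only in rows, so rows that repeat a pose let the fingers close. It gives the time, the measured TCP pose, the force and the opening at its end, in the units of the state.
- robot.get_state(): the state, without advancing time (a new reading comes with each control period).
- optics.get_image(name): name is "scene" or "top" or "wrist"; returns (picture, depth): 480x640x3 uint8, red, green, blue; 480x640 float32, m along the optical axis (not along the pixel's ray), 0 where there is no reading.
- optics.get_calibration(name): a dict with "fx", "fy", "cx", "cy" (pixels), "dist" ([k1, k2, p1, p2, k3] as OpenCV has them; the pictures are not rectified), "xyz" and "orientation" of the camera in the world. Camera axes: x right, y up, looking along -z (the intrinsics and any distortion apply to the point x, -y, -z); pixel columns grow to the right and rows downward; lengths in m; the calibration is good to about 2 mm. A picture is of the moment at which its call begins: read the wrist's pose just before it. get_calibration takes no time and is no camera call; for the wrist camera it gives the pose at the moment of the call.
- robot.job_done(): hands the job in, once; it reports no verdict.
Trained networks look in the newest picture that a camera, given by its name, has taken for a name from the list of things; names that differ only in an ending like _2 or _b are one class to them, and where a whole thing is asked for, a point or a joint stands for the part that bears it (a point fixed in the world has none). Each returns a list of dicts, best first, with "conf" (0 to 1); they miss things now and then, are a little off and sometimes report something else, mostly with a low value. They report only what shows in the picture. A call takes as long as a camera call. They do not tell look-alikes from the thing itself.
- nets.search_frame(camera, thing): "location" ([x, y, z] in m, in world coordinates, good to about 4 mm: the middle of the surface that is visible of it).
- nets.cut_out(camera, thing): "pixels" (480x640 bool, what is visible of it).
- nets.tip_of(camera, thing): "location" ([x, y, z] in m, in world coordinates, good to about 4 mm: a listed point, or the origin of a listed thing).
The state is a dict: "t": time; "joint_pos": joint angles; "joint_velocities": joint speeds; "tau": joint torques, N m; "tool_pos": TCP position; "ee_rot": TCP orientation; "force": force on the tool from outside, world axes, zero at the start; "moment": the same for the moment, N m; "grip_width": finger opening in m.
Only numpy, scipy, OpenCV 4.12 (cv2) and the standard library are available. Lean on these libraries where they do the work, as an engineer would, in place of code of your own. Each camera call takes 0.05 s, during which the arm holds its last target.

### The job

First stand the glass clamp-lid jar and the pink lunch container, which block the tea strainer on the wooden tray, upright side by side on the bamboo board. With both standing there, take the tea strainer and seat it level in the mouth of the white mug. Then put the jar and the container each back exactly where it stood on the tray, lined up with the tray as before; do not drop or tip them over, and leave the blue salt bowl and the spice tin in the tray's corners where they are.

Things in the scene. Friction and masses are not known exactly. Their poses are not given: they have to be found in the camera images.
- jar_mid (a point): Glass jar, hinged clamp lid: 80 mm high, round, 58 mm in diameter up to 53 mm, 0.3 kg. Point: on its axis, half-way up (40 mm above its base). z up. Wire clamp (-x side) and hinge (+x side) reach 37 mm from the axis, so grip the glass across y. Starts on the tray's front half, on one side of the strainer's handle; it goes back there, x along the tray's x as at the start.
- box_mid (a point): Pink lunch container, closed and rigid: 90 mm (x) by 54 mm (y), 60 mm high, its lid (top 12 mm) 94 by 57 mm, clips at the x ends; 0.2 kg. Point: its centre, half-way up (30 mm above its base). z up. Grip it across y. Starts on the tray's front half, on the other side of the strainer's handle from the jar; it goes back there, x along the tray's x as at the start.
- strainer_mid (a point): Steel tea strainer, 24 mm high, 0.07 kg: basket 42 mm in diameter at its flat base, 52 mm at 18 mm up, then a flared brim 92 mm wide. Point: on the basket's axis, 11 mm above its base. z up. Handle along -x, 44 to 140 mm from the axis; tab on +x to 58 mm. Starts on the tray's far half, handle between jar and container. Seated, the brim rests on the mug's rim, this point about 9 mm below it.
- strainer_handle (a point): Place to grip the strainer's handle: 80 mm along -x from the basket's axis, 20 mm above the strainer's base, in the middle of the bar, which is 9 mm wide (y) and 7 mm high (z). Pinch it across y. Same axes as the strainer.
- tray: Fixed wooden tray, 250 mm (x) by 240 mm (y), floor 6 mm thick, rim 16 mm high and 6 mm thick. Origin under its centre on the worktop, x to its far side. The jar and the container stand about 55 mm before its middle (-x) and 59 mm to either side, the strainer's basket about 62 mm beyond its middle. Gripping jar and container a few mm above their centres keeps the fingertips clear of the strainer's handle.
- board: Fixed bamboo board, the side area: 240 mm (x) by 140 mm (y), 12 mm thick, left or right of the tray. Origin under its centre on the worktop.
- mug_rim (a point): Centre of the mouth of the fixed white mug, at the height of its rim, 90 mm above the worktop. Mouth 70 mm in diameter, outside 78 mm; z is up; the mug's handle is on its +y side. It stands on the other side of the tray from the board.
- salt_bowl: Small blue ceramic bowl, 48 mm in diameter, 28 mm high, loose in the tray's far right corner; a bystander. Origin at the centre of its underside.
- spice_tin: Small aluminium tin, 40 mm in diameter, 38 mm high, loose in the tray's far left corner; a bystander. Origin at the centre of its underside.
Not all that is in view belongs to the job. Of the things like the part that bears strainer_mid, leave any that is purple; of the rest the smaller one is meant.

How it is judged:
On the way, in this order (a step that is already met when the one before it is completed fails the run):
1. the jar and the container both stand upright on the bamboo board, released, the strainer still on the tray (x of jar_mid in the frame of board between -0.122 and 0.122 m and y of jar_mid in the frame of board between -0.072 and 0.072 m and z of jar_mid in the frame of board between 0.044 and 0.06 m and angle between each of jar_mid, box_mid's own z axis and vertical below 0.15 rad and x of box_mid in the frame of board between -0.122 and 0.122 m and y of box_mid in the frame of board between -0.072 and 0.072 m and z of box_mid in the frame of board between 0.034 and 0.05 m and contact force between the fingers and jar below 0.2 N and linear speed of each of jar, box below 0.02 m/s and contact force between the fingers and box below 0.2 N and distance of strainer_mid from where it was at the start of the episode below 0.03 m), for 0.2 s.
2. the strainer is seated level in the mug's mouth and released, the jar and the container standing on the board (horizontal distance between strainer_mid and mug_rim below 0.013 m and z of strainer_mid in the frame of mug_rim between -0.018 and -0.001 m and angle between each of strainer_mid, jar_mid, box_mid's own z axis and vertical below 0.15 rad and contact force between the fingers and strainer below 0.2 N and linear speed of strainer below 0.02 m/s and x of jar_mid in the frame of board between -0.122 and 0.122 m and y of jar_mid in the frame of board between -0.072 and 0.072 m and z of jar_mid in the frame of board between 0.044 and 0.06 m and x of box_mid in the frame of board between -0.122 and 0.122 m and y of box_mid in the frame of board between -0.072 and 0.072 m and z of box_mid in the frame of board between 0.034 and 0.05 m), for 0.2 s.
At the end, for the whole second after the job is handed in: Jar and container stand upright, released, at rest, within 15 mm of their starting places, lined up with the tray within 0.26 rad; the strainer rests released and level (0.15 rad) in the mug, within 13 mm of the mouth's centre, its mid-height 1 to 18 mm below the rim (distance of each of jar_mid, box_mid from where it was at the start of the episode below 0.015 m and angle between each of jar_mid, box_mid's own z axis and vertical below 0.1 rad and angle between the x axis of each of jar_mid, box_mid and the x axis of tray, either way round below 0.26 rad and contact force between the fingers and jar below 0.2 N and linear speed of each of jar, box, strainer below 0.02 m/s and contact force between the fingers and box below 0.2 N and horizontal distance between strainer_mid and mug_rim below 0.013 m and z of strainer_mid in the frame of mug_rim between -0.018 and -0.001 m and angle between strainer_mid's own z axis and vertical below 0.15 rad and contact force between the fingers and strainer below 0.2 N); the robot touches nothing.
It fails at once if the jar or the container is tipped over (beyond 0.6 rad) (angle between any of jar_mid, box_mid's own z axis and vertical above 0.6 rad).
It fails at once if the jar or the container is dropped from a height (falls free faster than 0.75 m/s) ((linear speed of jar above 0.75 m/s and contact force between each of the fingers, anything else and jar below 0.1 N) or (linear speed of box above 0.75 m/s and contact force between each of the fingers, anything else and box below 0.1 N)).
It fails at once if the salt bowl or the spice tin is moved by more than 25 mm (distance of any of salt_bowl, spice_tin from where it was at the start of the episode above 0.025 m).
It also fails if it takes over 125 s, if anything falls off the work surface, if the arm or the gripper's body presses on something with over 40 N, if the wrist force passes 120 N, or if a joint passes its speed limit or range.

## Working session

There is one attempt and no reset: what is moved stays moved. The work goes in short steps, Python scripts to look and compute and a tool call to move; the robot and the scene stay as the last step left them, time stands still between calls to the robot, and variables do not carry over. Pictures are saved under pics/ and viewed, and the job is handed in when it is done.

Besides the shell and the picture viewer there is one more tool, called after "Emit:" in YAML: its name, and indented under it one key for each argument. apply_moves: Moves the arm, as the interface text tells. Its arguments: {"type":"object","properties":{"moves":{"type":"array"}},"required":["moves"]}

```bash
ls; mkdir -p pics; python3 - <<'E'
from bench import robot, optics, nets
import cv2
s=robot.get_state(); print(s)
for n in ("scene","top"):
    im,d=optics.get_image(n); cv2.imwrite(f"pics/{n}0.png",im[:,:,::-1])
    print(optics.get_calibration(n))
print(optics.get_calibration("wrist"))
E
```

```text
pics
{'t': 0.0, 'joint_pos': array([1.13397846e+00, 2.41402595e-01, 3.74585605e-03, 1.33520580e+00,
       7.79022560e-06, 1.57080061e+00]), 'joint_velocities': array([ 0.00102153, -0.00108506, -0.00034811,  0.00310488,  0.00025499,
       -0.00135222]), 'tau': array([ 1.24509417e-03, -3.72315538e+01,  2.52409065e+01,  1.69457286e-02,
       -1.54768350e-04, -2.11934470e-06]), 'tool_pos': array([0.21126296, 0.45248674, 0.2304264 ]), 'ee_rot': array([-1.38587798, -0.88041363,  0.88328213]), 'force': array([ 0.35436059,  0.47837214, -0.10849253]), 'moment': array([0.01789218, 0.00234331, 0.04032573]), 'grip_width': 0.08544928463076491}
{'fx': 501.2442346240914, 'fy': 501.2442346240914, 'cx': 315.3493295328705, 'cy': 239.68643984500838, 'dist': array([0.00565397, 0.        , 0.        , 0.        , 0.        ]), 'xyz': array([ 1.29743202, -0.0711904 ,  0.91772565]), 'orientation': array([0.65489268, 0.52225386, 1.26956817])}
{'fx': 552.4185357294656, 'fy': 552.4185357294656, 'cx': 311.3101815978383, 'cy': 228.01751419178618, 'dist': array([-0.07556506,  0.        ,  0.        ,  0.        ,  0.        ]), 'xyz': array([0.31084442, 0.09637757, 1.13086027]), 'orientation': array([ 0.12202399, -0.12759094, -1.5616485 ])}
{'fx': 383.86525220312507, 'fy': 383.86525220312507, 'cx': 312.9872428417867, 'cy': 237.13295000230858, 'dist': array([-0.00956869,  0.        ,  0.        ,  0.        ,  0.        ]), 'xyz': array([0.13784623, 0.48665207, 0.37282312]), 'orientation': array([-0.28824991, -0.18266049,  1.12304607])}
```

View pics/scene0.png

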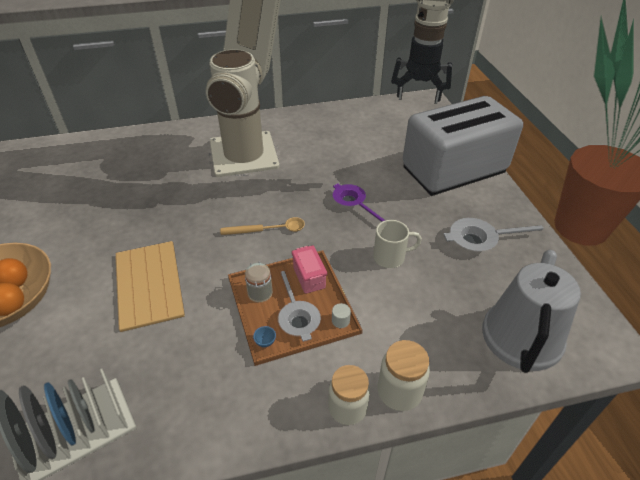

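View pics/top0.png

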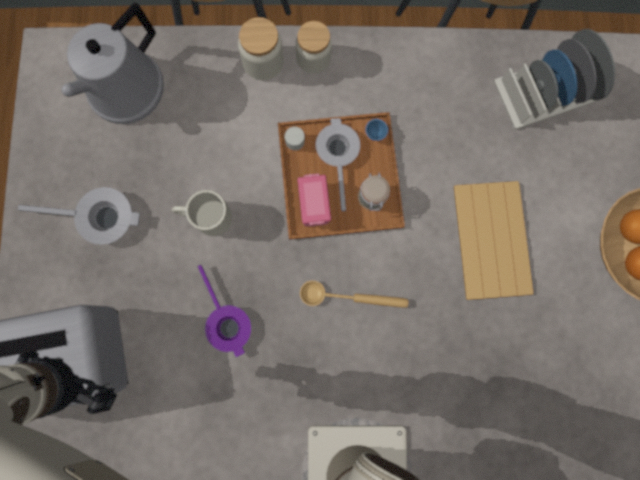

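Strainer candidates (top view) are the purple one at (229,328), which is excluded, a large steel one at (104,216), and a smaller steel one at (338,146) on the tray with its handle between jar and container. I choose the last one. Next I'll measure the poses and check with a crop.

```bash
cat > h.py <<'E'
import numpy as np, cv2
from scipy.spatial.transform import Rotation as R
from bench import robot, optics, nets
def rays(c,uv):
    K=np.array([[c['fx'],0,c['cx']],[0,c['fy'],c['cy']],[0,0,1]])
    n=cv2.undistortPoints(np.array(uv,float).reshape(-1,1,2),K,c['dist']).reshape(-1,2)
    return np.c_[n[:,0],-n[:,1],-np.ones(len(n))]
def pts(c,uv,d):
    return (rays(c,uv)*np.array(d).reshape(-1,1))@R.from_rotvec(c['orientation']).as_matrix().T+c['xyz']
def cloud(c,dep):
    v,u=np.mgrid[0:480,0:640]; uv=np.c_[u.ravel(),v.ravel()]
    return pts(c,uv,dep.ravel()).reshape(480,640,3)
def plane(c,uv,z):
    r=rays(c,uv)@R.from_rotvec(c['orientation']).as_matrix().T
    return c['xyz']+r*((z-c['xyz'][2])/r[:,2])[:,None]
E
python3 - <<'E'
from h import *
np.set_printoptions(precision=4,suppress=True)
im,d=optics.get_image("top"); c=optics.get_calibration("top")
cv2.imwrite("pics/crop0.png",cv2.resize(im[100:250,160:560][:,:,::-1],(800,300),interpolation=cv2.INTER_CUBIC))
cv2.imwrite("pics/crop1.png",cv2.resize(im[105:245,270:410][:,:,::-1],(600,600),interpolation=cv2.INTER_CUBIC))
P=cloud(c,d); np.savez("top0.npz",im=im,d=d,P=P)
for n in ["jar_mid","box_mid","strainer_mid","strainer_handle","tray","board","mug_rim","salt_bowl","spice_tin"]:
    for x in nets.tip_of("top",n)[:3]: print("top",n,x['location'],round(x['conf'],2))
im,d=optics.get_image("scene")
for n in ["jar_mid","box_mid","strainer_mid","strainer_handle","tray","board","mug_rim"]:
    for x in nets.tip_of("scene",n)[:3]: print("scene",n,x['location'],round(x['conf'],2))
E
```

```text
top jar_mid [0.561, -0.032, 0.0446] 0.86
top strainer_mid [0.2842, 0.2589, 0.0087] 0.93
top strainer_mid [0.6651, 0.0358, 0.0133] 0.89
top strainer_mid [0.511, 0.5181, 0.0148] 0.86
top strainer_handle [0.5181, 0.6272, 0.0289] 0.92
top strainer_handle [0.3605, 0.2911, 0.0204] 0.73
top strainer_handle [0.5837, 0.0329, 0.027] 0.64
top tray [0.6062, 0.0334, 0.0015] 0.83
top tray [0.6623, 0.035, 0.0173] 0.29
top board [0.472, -0.2885, -0.0003] 0.73
top mug_rim [0.5099, 0.296, 0.087] 0.93
top salt_bowl [0.6968, -0.0394, 0.007] 0.81
top spice_tin [0.6746, 0.125, 0.0071] 0.92
scene jar_mid [0.5578, -0.0322, 0.0406] 0.81
scene box_mid [0.5405, 0.0903, 0.035] 0.77
scene strainer_mid [0.6594, 0.0394, 0.0166] 0.95
scene strainer_mid [0.5148, 0.5187, 0.013] 0.64
scene strainer_handle [0.3555, 0.2911, 0.0177] 0.92
scene strainer_handle [0.5162, 0.6221, 0.0239] 0.85
scene strainer_handle [0.5845, 0.0325, 0.0216] 0.66
scene tray [0.5585, -0.0314, 0.0422] 0.71
scene tray [0.6068, 0.0314, -0.0009] 0.58
scene board [0.4654, -0.2826, 0.0009] 0.89
scene mug_rim [0.5083, 0.3011, 0.0904] 0.95
scene mug_rim [0.4675, -0.2839, -0.0011] 0.19
```

View pics/crop1.png

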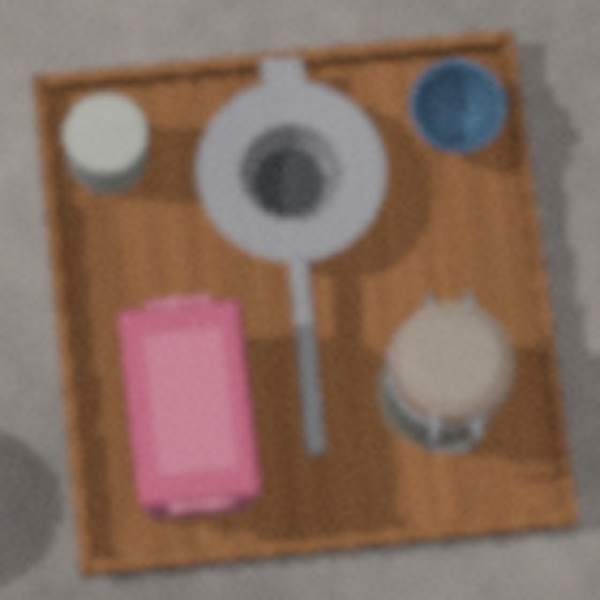

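The crop shows the small strainer at about (288,172), its handle running down to (315,450), with the pink box on the left and the jar on the right. Next I'll fit the poses precisely.

```bash
python3 - <<'E'
from h import *
np.set_printoptions(precision=4,suppress=True)
z=np.load("top0.npz"); im,P=z['im'],z['P']; c=optics.get_calibration("top")
s=140/600
cr=np.array([[38,78],[512,36],[577,524],[85,572]])*s+[270-.5+s/2,105-.5+s/2]
t=plane(c,cr,0.016); print("tray corners",t[:,:2],"ctr",t.mean(0)); 
ex=(t[0]+t[1]-t[2]-t[3])/2; ey=(t[0]+t[3]-t[1]-t[2])/2
print("len",np.linalg.norm(ex),np.linalg.norm(ey),"yaw",np.arctan2(ex[1],ex[0]),np.arctan2(-ey[0],ey[1]))
X=P[:,:,0];Y=P[:,:,1];Z=P[:,:,2]
def sel(x0,x1,y0,y1,z0,z1): return (X>x0)&(X<x1)&(Y>y0)&(Y<y1)&(Z>z0)&(Z<z1)
def rect(m,z,name):
    m=m.astype(np.uint8); n,l,st,ce=cv2.connectedComponentsWithStats(m); k=1+st[1:,4].argmax()
    v,u=np.nonzero(l==k); q=plane(c,np.c_[u,v],z)[:,:2]
    r=cv2.minAreaRect((q*1000).astype(np.float32)); cc,rad=cv2.minEnclosingCircle((q*1000).astype(np.float32))
    print(name,len(u),"rect",np.round(r[0],1),np.round(r[1],1),round(r[2],1),"circ",np.round(cc,1),round(rad,1),"mean",q.mean(0)*1000,"z med",np.median(Z[l==k]))
rect(sel(.48,.62,.05,.14,.057,.08),.066,"box")
rect(sel(.48,.62,-.08,.02,.075,.10),.086,"jar")
rect(sel(.4,.6,.2,.36,.08,.1),.09,"mug")
rect(sel(.6,.72,-.02,.09,.023,.045),.030,"strainer")
b=sel(.3,.6,-.4,-.15,.007,.03); rect(b,.012,"board")
rect(sel(.62,.75,.09,.16,.03,.06),.044,"tin"); rect(sel(.62,.75,-.08,-.01,.02,.05),.034,"bowl")
rect(sel(.52,.62,.015,.05,.018,.04),.029,"handle")
E
```

```text
tray corners [[ 0.7146  0.1635]
 [ 0.7383 -0.0712]
 [ 0.4932 -0.0977]
 [ 0.4687  0.1373]] ctr [0.6037 0.033  0.016 ]
len 0.24694078361709507 0.23606841736448 yaw 0.10674473814129762 0.10241742612633338
box 1380 rect [539.4  88.1] [100.2  56.6] 6.5 circ [539.5  87.8] 52.6 mean [538.9295  88.032 ] z med 0.06482008365450098
jar 609 rect [555.1 -29.1] [55.7 56.1] 44.0 circ [554.1 -27.6] 32.4 mean [555.4947 -31.3874] z med 0.0835231440113895
mug 322 rect [511.  296.7] [78.3 75.9] 46.1 circ [511.2 296.8] 40.0 mean [511.8231 297.9918] z med 0.08828587177513803
strainer 1054 rect [662.   39.7] [91. 96.] 51.7 circ [659.4  41.7] 60.3 mean [663.2526  39.2721] z med 0.026409915612538692
board 7218 rect [ 469.3 -281.8] [239.7 140.1] 4.7 circ [ 469.5 -282.4] 136.4 mean [ 467.9846 -282.0191] z med 0.010744835079892656
tin 316 rect [674.1 128.5] [42.9 39. ] 0.4 circ [674.4 128. ] 21.7 mean [674.5665 128.5944] z med 0.04288244083554893
bowl 204 rect [695.1 -41.5] [44.6 46.3] 45.9 circ [694.9 -41.7] 24.1 mean [698.6431 -43.1689] z med 0.0295215371466514
handle 210 rect [571.7  32.1] [97.9 12.9] 7.4 circ [571.2  35.8] 49.0 mean [571.3787  32.0286] z med 0.02793728725035327
```

```bash
cat >> h.py <<'E'
np.set_printoptions(precision=4,suppress=True)
def tgt(x,y,z,yaw,sgn=1):
    X=sgn*np.array([-np.sin(yaw),np.cos(yaw),0]); Yv=np.array([0,0,-1.]); return np.array([x,y,z]),R.from_matrix(np.c_[X,Yv,np.cross(X,Yv)])
def rel(x,y,z,yaw,sgn=1):
    s=robot.get_state(); p,Rt=tgt(x,y,z,yaw,sgn); R0=R.from_rotvec(s['ee_rot'])
    rv=np.degrees((R0.inv()*Rt).as_rotvec()); t=R0.inv().apply(p-s['tool_pos'])
    print("t",round(s['t'],2),"q",s['joint_pos'],"pos",s['tool_pos'],"w",round(s['grip_width'],4),"F",s['force'])
    print("  rot",np.round(rv,2),"shift",np.round(t,4)); return rv,t
E
python3 - <<'E'
from h import *
print(R.from_rotvec(robot.get_state()['ee_rot']).as_matrix())
rel(.5555,-.0316,.2,.107,1); rel(.5555,-.0316,.2,.107,-1)
E
```

```text
[[ 0.4231  0.0001 -0.9061]
 [ 0.9061  0.0001  0.4231]
 [ 0.0001 -1.     -0.    ]]
t 1.0 q [ 1.134   0.2406  0.005   1.3352 -0.      1.5708] pos [0.2115 0.4531 0.2313] w 0.0855 F [-0.5305 -0.0494  0.0025]
  rot [  0.   -31.16   0.  ] shift [-0.2936  0.0313 -0.5167]
t 1.0 q [ 1.134   0.2406  0.005   1.3352 -0.      1.5708] pos [0.2115 0.4531 0.2313] w 0.0855 F [-0.5305 -0.0494  0.0025]
  rot [ -0.01 148.84   0.  ] shift [-0.2936  0.0313 -0.5167]
```

Emit:
apply_moves:
  moves:
    - [0,-4,0,-0.02,0,-0.04,0]
    - [0,-8,0,-0.042,0,-0.08,0]
    - [0,-12,0,-0.065,0,-0.12,0]
    - [0,-16,0,-0.088,0,-0.16,0]
    - [0,-20,0,-0.11,0,-0.2,0]
    - [0,-24,0,-0.135,0,-0.24,0]
    - [0,-28,0,-0.16,0,-0.28,0]
    - [0,-31,0,-0.18,0,-0.315,0]

```text
t: 1.8
tool_pos: [0.4217, 0.1546, 0.2316]
ee_rot: [-1.158, -1.287, 1.286]
force: [0.5, 0.9, -0.1]
grip_width: 0.0856
```

```bash
python3 - <<'E'
from h import *
rel(.5555,-.0316,.2,.107,1)
E
```

```text
t 1.8 q [ 0.3516  0.1393 -0.1203  1.3105 -0.0002  0.2458] pos [0.4217 0.1546 0.2316] w 0.0856 F [ 0.4737  0.8774 -0.054 ]
  rot [ 0.04 -0.07  0.  ] shift [-0.1993  0.0317 -0.1134]
```

Emit:
apply_moves:
  moves:
    - [0,0,0,-0.045,0,-0.025,0]
    - [0,0,0,-0.09,0,-0.05,0]
    - [0,0,0,-0.13,0,-0.075,0]
    - [0,0,0,-0.17,0.0,-0.097,0]
    - [0,0,0,-0.199,0.0,-0.113,0.12]
    - [0,0,0,-0.199,0.0,-0.113,0.12]
    - [0,0,0,-0.199,0.0,-0.113,0.12]

```text
t: 2.5
tool_pos: [0.5538, -0.0301, 0.2308]
ee_rot: [-1.158, -1.284, 1.284]
force: [-0.3, -0.3, -0.5]
grip_width: 0.0753
```

```bash
python3 - <<'E'
from h import *
rel(.5555,-.0316,.2,.107,1)
c=optics.get_calibration("wrist")
im,d=optics.get_image("wrist"); cv2.imwrite("pics/w1.png",im[:,:,::-1])
P=cloud(c,d); np.savez("w1.npz",im=im,d=d,P=P)
for n in ["jar_mid","box_mid","strainer_mid","strainer_handle","tray"]:
    for x in nets.tip_of("wrist",n)[:2]: print(n,x['location'],round(x['conf'],2))
E
```

```text
t 2.5 q [-0.0545  0.351   0.1553  1.3763  0.0004 -0.157 ] pos [ 0.5538 -0.0301  0.2308] w 0.0753 F [-0.2864 -0.2551 -0.5433]
  rot [-0.06 -0.26  0.03] shift [-0.0017  0.0308 -0.0016]
box_mid [0.5392, 0.0859, 0.0354] 0.82
strainer_mid [0.6647, 0.0382, 0.0178] 0.75
strainer_handle [0.5841, 0.0333, 0.0283] 0.63
tray [0.5997, 0.0337, 0.0005] 0.78
tray [0.6676, 0.0379, 0.0135] 0.56
```

View pics/w1.png

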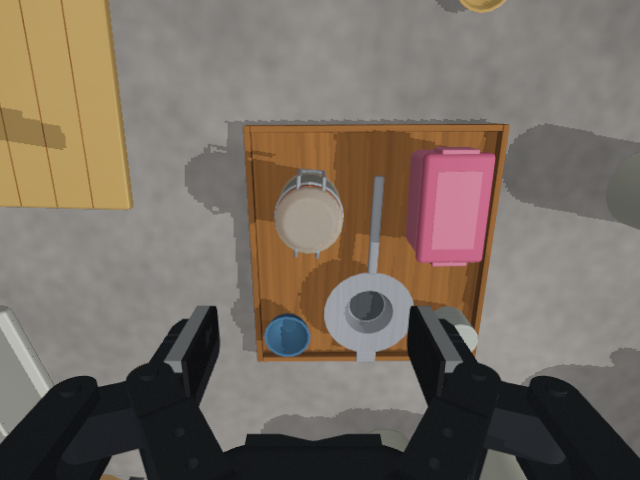

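The wrist view shows the jar lid at (309,218), box at (455,205), handle at (376,220), bowl at (287,336) and tin at (460,330). Next I'll refine with this view.

```bash
python3 - <<'E'
from h import *
z=np.load("w1.npz"); im,P=z['im'],z['P']; c=optics.get_calibration("wrist")
X,Y,Z=[P[:,:,i] for i in range(3)]
def sel(x0,x1,y0,y1,z0,z1): return (X>x0)&(X<x1)&(Y>y0)&(Y<y1)&(Z>z0)&(Z<z1)
def rect(m,z,name):
    m=m.astype(np.uint8); n,l,st,ce=cv2.connectedComponentsWithStats(m); k=1+st[1:,4].argmax()
    v,u=np.nonzero(l==k); q=plane(c,np.c_[u,v],z)[:,:2]
    r=cv2.minAreaRect((q*1000).astype(np.float32))
    print(name,len(u),"px",u.mean(),v.mean(),"rect",np.round(r[0],1),np.round(r[1],1),round(r[2],1),"mean",q.mean(0)*1000,"z med",np.median(Z[l==k]))
rect(sel(.48,.62,.05,.14,.062,.08),.066,"box")
rect(sel(.48,.62,-.08,.02,.078,.10),.086,"jar")
rect(sel(.6,.73,-.02,.09,.023,.045),.030,"strainer")
rect(sel(.48,.62,.015,.05,.018,.04),.029,"handle")
t=plane(c,[[246,126],[508,125],[470,360],[262,360]],.016); print(t)
E
```

```text
box 7707 px 454.18346957311536 206.8963280134942 rect [540.2  86.8] [99.8 57.2] 6.8 mean [537.9765  86.7636] z med 0.06607657050685228
jar 3512 px 307.7650911161731 220.5244874715262 rect [556.5 -32.5] [52.8 53. ] 6.0 mean [555.9869 -32.7232] z med 0.08527262292678806
strainer 4372 px 367.61779505946936 312.5468892955169 rect [661.5  38.1] [95.7 92.2] 48.9 mean [662.7075  38.3362] z med 0.02717073336777795
handle 989 px 374.74721941354903 224.57431749241658 rect [571.8  33.2] [96.2 15.7] 6.1 mean [570.2609  31.1699] z med 0.0292229809748224
[[ 0.494  -0.0956  0.016 ]
 [ 0.4682  0.1384  0.016 ]
 [ 0.7167  0.163   0.016 ]
 [ 0.7405 -0.0657  0.016 ]]
```

Emit:
apply_moves:
  moves:
    - [0,-0.2,0,-0.001,0.04,-0.002,0.16]
    - [0,-0.2,0,-0.002,0.08,-0.002,0.16]
    - [0,-0.2,0,-0.002,0.12,-0.002,0.16]
    - [0,-0.2,0,-0.002,0.15,-0.002,0.16]
    - [0,-0.2,0,-0.002,0.17,-0.002,0.16]
    - [0,-0.2,0,-0.002,0.17,-0.002,0.16]

```text
t: 3.4
tool_pos: [0.553, -0.0303, 0.0583]
ee_rot: [-1.15, -1.284, 1.292]
force: [-0.0, -0.1, -0.7]
grip_width: 0.0716
```

```bash
python3 - <<'E'
from h import *
rel(.556,-.0322,.027,.107,1)
im,d=optics.get_image("wrist"); cv2.imwrite("pics/w2.png",im[:,:,::-1])
im,d=optics.get_image("scene"); cv2.imwrite("pics/s2.png",cv2.resize(im[200:380,200:400][:,:,::-1],(660,594)))
E
```

```text
t 3.4 q [-0.0548  0.483  -0.117   0.9777  0.0001 -0.1638] pos [ 0.553  -0.0303  0.0583] w 0.0716 F [-0.0319 -0.1432 -0.6816]
  rot [-0.39  0.11  0.07] shift [-0.0022  0.0313 -0.003 ]
```

View pics/w2.png

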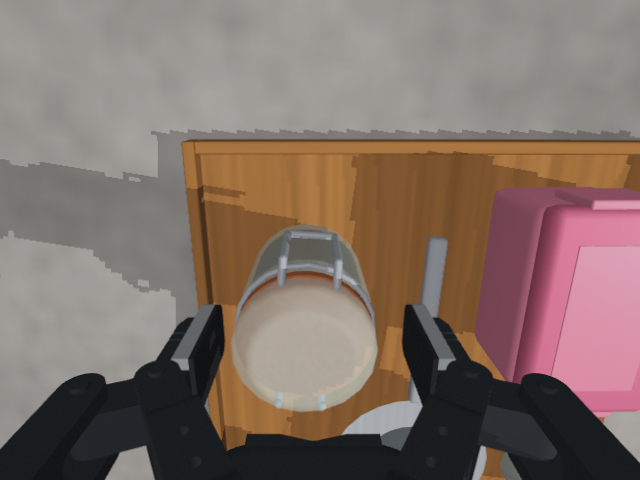

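View pics/s2.png

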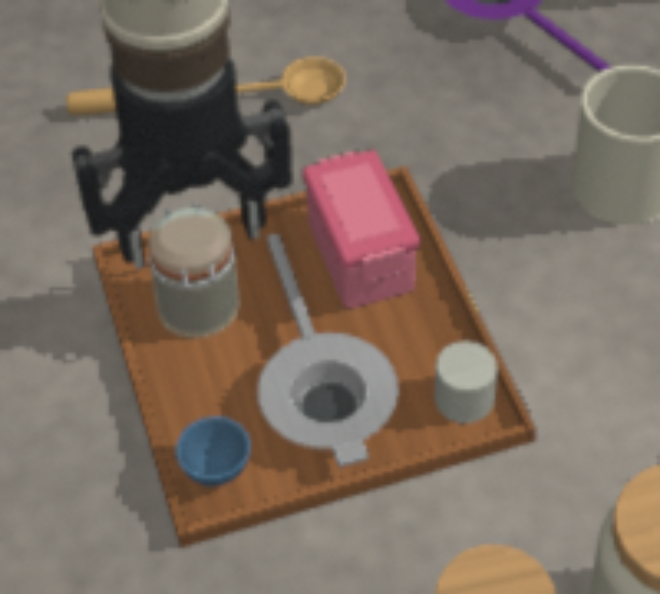

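The fingers (tips near (205,320) and (425,320)) straddle the jar lid at (305,342), clear of the handle. Descending and closing.

Emit:
apply_moves:
  moves:
    - [0,0,0,-0.002,0.0,-0.003,0.16]
    - [0,0,0,-0.002,0.016,-0.003,0.16]
    - [0,0,0,-0.002,0.031,-0.003,0.16]
    - [0,0,0,-0.002,0.031,-0.003,0.16]
    - [0,0,0,-0.002,0.031,-0.003,0.5]
    - [0,0,0,-0.002,0.031,-0.003,0.6]
    - [0,0,0,-0.002,0.031,-0.003,0.6]
    - [0,0,0,-0.002,0.031,-0.003,0.6]

```text
t: 4.3
tool_pos: [0.5607, -0.033, 0.0322]
ee_rot: [-1.159, -1.291, 1.287]
force: [-1.4, -0.5, 6.1]
grip_width: 0.0559
```

Emit:
apply_moves:
  moves:
    - [0,0,0,0,0,0,0.6]
    - [0,0,0,0,0,0,0.6]

```text
t: 4.5
tool_pos: [0.5607, -0.033, 0.0322]
ee_rot: [-1.159, -1.291, 1.287]
force: [-1.6, -0.6, 7.3]
grip_width: 0.0561
```

```bash
python3 - <<'E'
from h import *
rel(.556,-.0322,.027,.107,1)
im,d=optics.get_image("scene"); cv2.imwrite("pics/s3.png",cv2.resize(im[200:380,200:400][:,:,::-1],(660,594)))
E
```

```text
t 4.5 q [-0.0588  0.5194 -0.1348  0.9131 -0.0001 -0.1665] pos [ 0.5607 -0.033   0.0322] w 0.0561 F [-1.551  -0.6101  7.2964]
  rot [ 0.2   0.04 -0.04] shift [0.0013 0.0052 0.0046]
```

View pics/s3.png

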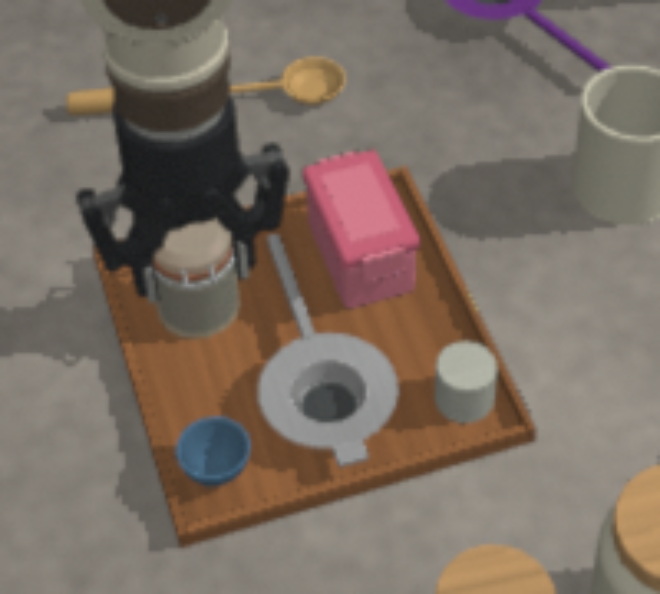

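Emit:
apply_moves:
  moves:
    - [0,0,0,0,-0.01,0,0.6]
    - [0,0,0,0,-0.03,0,0.6]
    - [0,0,0,0,-0.05,0,0.6]
    - [0,0,0,0,-0.075,0,0.6]
    - [0,0,0,0,-0.1,0,0.6]
    - [0,0,0,0,-0.12,0,0.6]
    - [0,0,0,0,-0.12,0,0.6]

```text
t: 5.25
tool_pos: [0.5612, -0.033, 0.1535]
ee_rot: [-1.161, -1.292, 1.286]
force: [0.6, -0.5, -3.7]
grip_width: 0.0558
```

```bash
python3 - <<'E'
from h import *
by=.09;B=np.array([.469,-.282])
Rb=np.array([[np.cos(by),-np.sin(by)],[np.sin(by),np.cos(by)]])
j=B+Rb@[.06,0]; b=B+Rb@[-.055,0]; print(j,b)
rel(j[0],j[1],.16,.107)
im,d=optics.get_image("wrist"); cv2.imwrite("pics/w4.png",im[:,:,::-1])
E
```

```text
[ 0.5288 -0.2766] [ 0.4142 -0.2869]
t 5.25 q [-0.0588  0.4016  0.0254  1.1888  0.0001 -0.1665] pos [ 0.5612 -0.033   0.1535] w 0.0558 F [ 0.6056 -0.5082 -3.743 ]
  rot [ 0.33  0.04 -0.05] shift [-0.2387 -0.0066  0.0584]
```

View pics/w4.png

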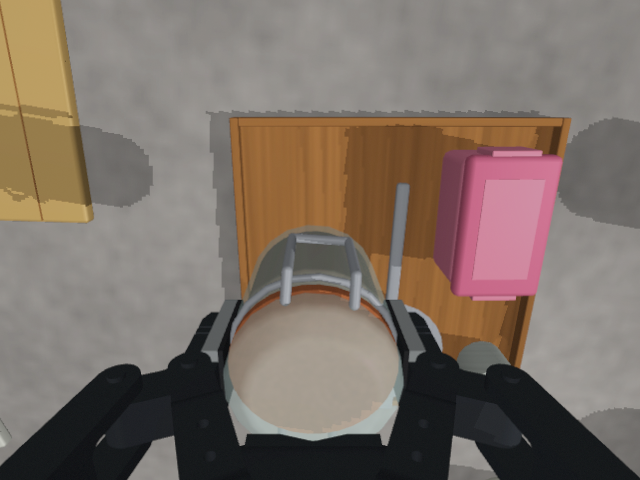

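Emit:
apply_moves:
  moves:
    - [0,0,0,-0.03,0,0.008,0.6]
    - [0,0,0,-0.07,0,0.017,0.6]
    - [0,0,0,-0.11,0,0.027,0.6]
    - [0,0,0,-0.15,0,0.037,0.6]
    - [0,0,0,-0.19,0,0.047,0.6]
    - [0,0,0,-0.22,0,0.054,0.6]
    - [0.3,0,0,-0.239,0,0.058,0.6]
    - [0.3,0,0,-0.239,0,0.058,0.6]

```text
t: 6.1
tool_pos: [0.5261, -0.2788, 0.1485]
ee_rot: [-1.152, -1.28, 1.289]
force: [-0.8, -0.3, -4.5]
grip_width: 0.0567
```

Emit:
apply_moves:
  moves:
    - [0,0,0,0,0.03,0,0.6]
    - [0,0,0,0,0.06,0,0.6]
    - [0,0,0,0,0.08,0,0.6]
    - [0,0,0,0,0.095,0,0.6]
    - [0,0,0,0,0.103,0,0.6]
    - [0,0,0,0,0.103,0,0.6]

```text
t: 6.7
tool_pos: [0.5258, -0.275, 0.0454]
ee_rot: [-1.148, -1.284, 1.292]
force: [-0.9, 0.0, -2.6]
grip_width: 0.056
```

```bash
python3 - <<'E'
from h import *
rel(.5288,-.2766,.038,.107)
im,d=optics.get_image("scene"); cv2.imwrite("pics/s5.png",cv2.resize(im[180:360,80:300][:,:,::-1],(726,594)))
E
```

```text
t 6.7 q [-0.4806  0.5657 -0.0113  1.0023 -0.0025 -0.5899] pos [ 0.5258 -0.275   0.0454] w 0.056 F [-0.9181  0.0137 -2.5632]
  rot [-0.49  0.13  0.15] shift [-0.0019  0.0074 -0.0029]
```

View pics/s5.png

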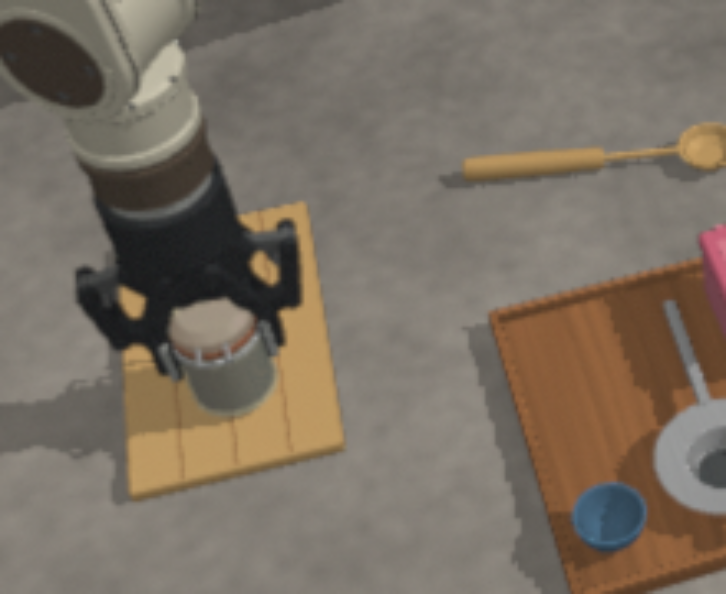

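Emit:
apply_moves:
  moves:
    - [0,0,0,0,0.002,0,0.6]
    - [0,0,0,0,0.004,0,0.6]
    - [0,0,0,0,0.006,0,0.6]
    - [0,0,0,0,0.007,0,0.6]
    - [0,0,0,0,0.0075,0,0.6]
    - [0,0,0,0,0.0075,0,0.6]

```text
t: 7.35
tool_pos: [0.5267, -0.2769, 0.0398]
ee_rot: [-1.153, -1.284, 1.291]
force: [0.1, -0.2, -4.0]
grip_width: 0.0562
```

Emit:
apply_moves:
  moves:
    - [0,0,0,0,0.001,0,0.6]
    - [0,0,0,0,0.002,0,0.6]
    - [0,0,0,0,0.003,0,0.6]
    - [0,0,0,0,0.003,0,0.6]

```text
t: 7.75
tool_pos: [0.5267, -0.2769, 0.0383]
ee_rot: [-1.153, -1.284, 1.291]
force: [-3.8, 1.5, 4.7]
grip_width: 0.0559
```

Emit:
apply_moves:
  moves:
    - [0,0,0,0,0,0,0.4]
    - [0,0,0,0,0,0,0.3]
    - [0,0,0,0,0,0,0.2]
    - [0,0,0,0,0,0,0.12]
    - [0,0,0,0,0,0,0.12]
    - [0,0,0,0,0,0,0.12]

```text
t: 8.35
tool_pos: [0.5268, -0.2769, 0.0368]
ee_rot: [-1.153, -1.284, 1.291]
force: [0.1, -0.3, -0.9]
grip_width: 0.0751
```

```bash
python3 - <<'E'
from h import *
rel(.5288,-.2766,.16,.107)
im,d=optics.get_image("wrist"); cv2.imwrite("pics/w6.png",im[:,:,::-1])
E
```

```text
t 8.35 q [-0.4824  0.5752 -0.0203  0.9794 -0.0029 -0.5901] pos [ 0.5268 -0.2769  0.0368] w 0.0751 F [ 0.0649 -0.2913 -0.9007]
  rot [-0.29  0.04 -0.  ] shift [ 0.     -0.1232 -0.0013]
```

View pics/w6.png

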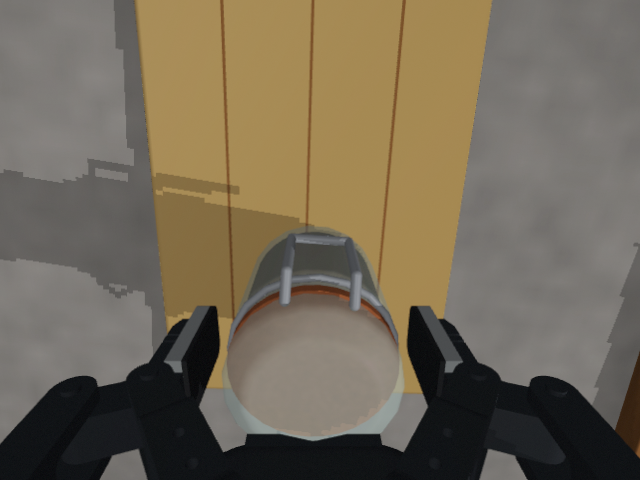

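Emit:
apply_moves:
  moves:
    - [0,0,0,0,-0.02,0,0.12]
    - [0,0,0,0,-0.06,0,0.12]
    - [0,0,0,0,-0.105,0,0.12]
    - [0,0,0,0,-0.15,0,0.12]
    - [0,0,0,0.04,-0.165,0,0.12]
    - [0,0,0,0.09,-0.165,0.005,0.12]
    - [0,0,0,0.14,-0.165,0.01,0.12]
    - [0,0,0,0.19,-0.165,0.015,0.12]

```text
t: 9.2
tool_pos: [0.4919, -0.0887, 0.2021]
ee_rot: [-1.154, -1.284, 1.29]
force: [1.1, 0.8, 0.0]
grip_width: 0.0748
```

```bash
python3 - <<'E'
from h import *
rel(.541,.0868,.18,.11)
E
```

```text
t 9.2 q [-0.1777  0.2582 -0.0487  1.268  -0.0012 -0.2844] pos [ 0.4919 -0.0887  0.2021] w 0.0748 F [1.1168 0.7948 0.0166]
  rot [-0.24 -0.19 -0.  ] shift [ 0.1693  0.0219 -0.0676]
```

Emit:
apply_moves:
  moves:
    - [0,0,0,0.04,0,-0.016,0.16]
    - [0,0,0,0.085,0,-0.034,0.16]
    - [0,0,0,0.13,0,-0.052,0.16]
    - [0,-0.2,0,0.169,0.02,-0.068,0.16]
    - [0,-0.2,0,0.169,0.06,-0.068,0.16]
    - [0,-0.2,0,0.169,0.1,-0.068,0.16]
    - [0,-0.2,0,0.169,0.115,-0.068,0.16]
    - [0,-0.2,0,0.169,0.115,-0.068,0.16]

```text
t: 10.0
tool_pos: [0.5386, 0.085, 0.0834]
ee_rot: [-1.146, -1.281, 1.297]
force: [1.1, 0.6, -0.2]
grip_width: 0.072
```

```bash
python3 - <<'E'
from h import *
rel(.541,.0868,.022,.11)
im,d=optics.get_image("wrist"); cv2.imwrite("pics/w7.png",im[:,:,::-1])
E
```

```text
t 10.0 q [ 0.1564  0.4448 -0.1052  1.0329  0.0002  0.0446] pos [0.5386 0.085  0.0834] w 0.072 F [ 1.0928  0.5805 -0.172 ]
  rot [-0.69  0.1  -0.02] shift [ 0.0016  0.0613 -0.0034]
```

View pics/w7.png

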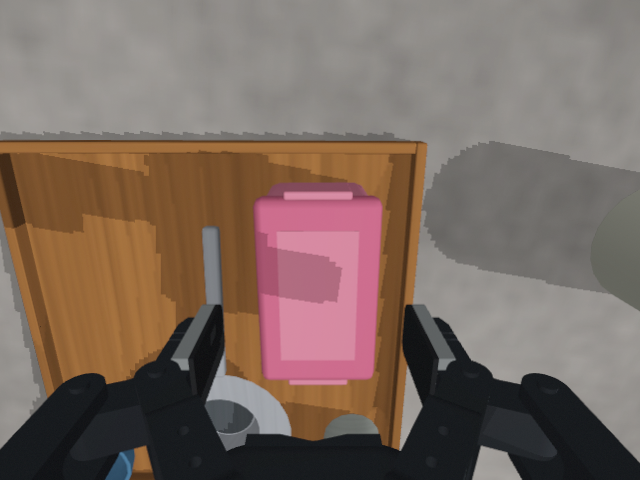

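Emit:
apply_moves:
  moves:
    - [-0.3,0,0,0.002,0.0,-0.002,0.2]
    - [-0.3,0,0,0.002,0.02,-0.002,0.2]
    - [-0.3,0,0,0.002,0.04,-0.002,0.2]
    - [-0.3,0,0,0.002,0.055,-0.002,0.2]
    - [-0.3,0,0,0.002,0.061,-0.002,0.2]
    - [-0.3,0,0,0.002,0.061,-0.002,0.2]

```text
t: 10.65
tool_pos: [0.5432, 0.0873, 0.0261]
ee_rot: [-1.155, -1.291, 1.29]
force: [-0.6, 0.2, 0.4]
grip_width: 0.0681
```

```bash
python3 - <<'E'
from h import *
rel(.541,.0868,.022,.11)
E
```

```text
t 10.65 q [ 0.1593  0.5097 -0.1715  0.8886  0.      0.0483] pos [0.5432 0.0873 0.0261] w 0.0681 F [-0.6094  0.2433  0.3917]
  rot [0.06 0.06 0.  ] shift [-0.0002  0.0041  0.0023]
```

Lower 3 mm more and close.

Emit:
apply_moves:
  moves:
    - [0,0,0,0,0.003,0.002,0.2]
    - [0,0,0,0,0.003,0.002,0.3]
    - [0,0,0,0,0.003,0.002,0.5]
    - [0,0,0,0,0.003,0.002,0.6]
    - [0,0,0,0,0.003,0.002,0.6]
    - [0,0,0,0,0.003,0.002,0.6]
    - [0,0,0,0,0.003,0.002,0.6]

```text
t: 11.35
tool_pos: [0.5413, 0.0872, 0.0236]
ee_rot: [-1.155, -1.292, 1.29]
force: [-2.2, 0.4, 6.5]
grip_width: 0.0566
```

```bash
python3 - <<'E'
from h import *
rel(.541,.0868,.022,.11)
im,d=optics.get_image("scene"); cv2.imwrite("pics/s8.png",cv2.resize(im[200:380,200:400][:,:,::-1],(660,594)))
E
```

```text
t 11.35 q [ 0.1598  0.5095 -0.1802  0.8795  0.0001  0.0484] pos [0.5413 0.0872 0.0236] w 0.0566 F [-2.2172  0.4189  6.5014]
  rot [0.09 0.08 0.01] shift [-0.0004  0.0016  0.0003]
```

View pics/s8.png

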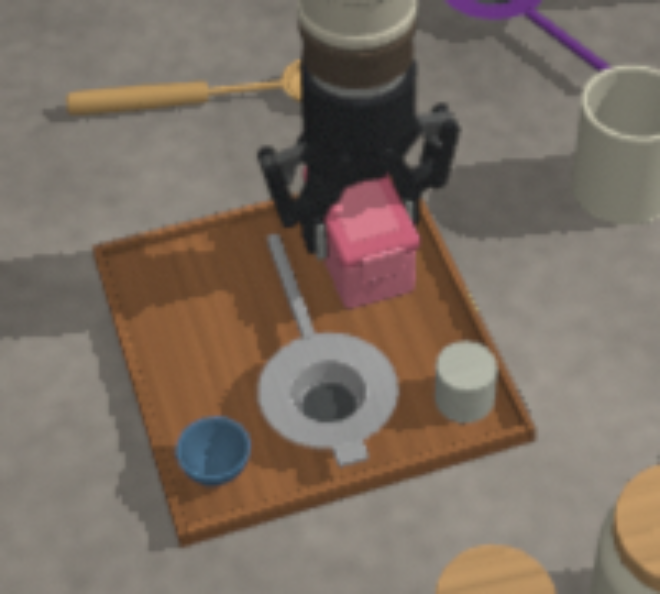

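Emit:
apply_moves:
  moves:
    - [0,0,0,0,-0.01,0,0.6]
    - [0,0,0,0,-0.03,0,0.6]
    - [0,0,0,0,-0.055,0,0.6]
    - [0,0,0,0,-0.08,0,0.6]
    - [0,0,0,0,-0.11,0,0.6]
    - [0,0,0,0,-0.14,0,0.6]
    - [0,0,0,0,-0.155,0,0.6]
    - [0,0,0,0,-0.155,0,0.6]

```text
t: 12.2
tool_pos: [0.5423, 0.0872, 0.1803]
ee_rot: [-1.158, -1.295, 1.288]
force: [-0.1, -0.4, -1.6]
grip_width: 0.0559
```

```bash
python3 - <<'E'
from h import *
rel(.4142,-.2869,.18,.107)
im,d=optics.get_image("wrist"); cv2.imwrite("pics/w9.png",im[:,:,::-1])
E
```

```text
t 12.2 q [ 0.1595  0.3596  0.035   1.241  -0.0001  0.0483] pos [0.5423 0.0872 0.1803] w 0.0559 F [-0.1217 -0.379  -1.5566]
  rot [0.3  0.24 0.01] shift [-0.3576 -0.0006  0.1688]
```

View pics/w9.png

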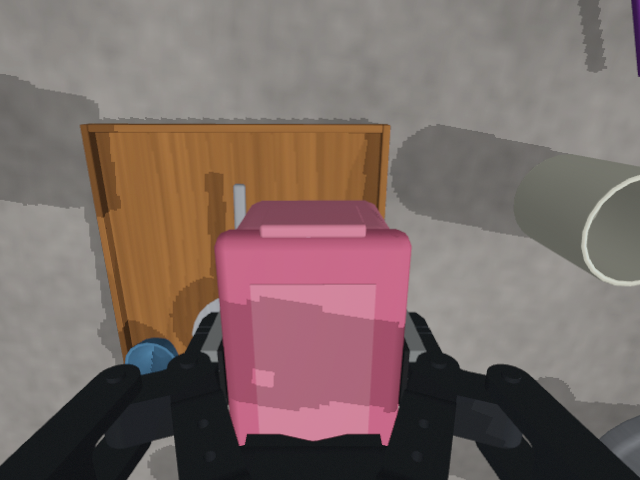

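Emit:
apply_moves:
  moves:
    - [0,0,0,-0.03,0,0.014,0.6]
    - [0,0,0,-0.07,0,0.033,0.6]
    - [0,0,0,-0.115,0,0.054,0.6]
    - [0,0,0,-0.16,0,0.076,0.6]
    - [0,0,0,-0.205,0,0.097,0.6]
    - [0,0,0,-0.25,0,0.118,0.6]
    - [0,0,0,-0.295,0,0.139,0.6]
    - [0.3,0.2,0,-0.335,0,0.158,0.6]

```text
t: 13.05
tool_pos: [0.4185, -0.2648, 0.1756]
ee_rot: [-1.149, -1.282, 1.29]
force: [1.2, -0.9, -2.7]
grip_width: 0.0563
```

Emit:
apply_moves:
  moves:
    - [0,0,0,-0.022,0,0.011,0.6]
    - [0,0,0,-0.022,0.03,0.011,0.6]
    - [0,0,0,-0.022,0.07,0.011,0.6]
    - [0,0,0,-0.022,0.1,0.011,0.6]
    - [0,0,0,-0.022,0.1,0.011,0.6]

```text
t: 13.55
tool_pos: [0.4068, -0.2834, 0.0717]
ee_rot: [-1.139, -1.279, 1.289]
force: [-0.6, 1.0, -3.5]
grip_width: 0.0563
```

```bash
python3 - <<'E'
from h import *
rel(.4142,-.2869,.03,.107)
im,d=optics.get_image("top"); cv2.imwrite("pics/t10.png",cv2.resize(im[150:330,420:560][:,:,::-1],(466,600)))
im,d=optics.get_image("scene"); cv2.imwrite("pics/s10.png",cv2.resize(im[180:360,80:300][:,:,::-1],(726,594)))
E
```

```text
t 13.55 q [-0.6064  0.376  -0.2505  0.962  -0.0035 -0.7136] pos [ 0.4068 -0.2834  0.0717] w 0.0563 F [-0.62    0.9572 -3.4926]
  rot [-0.9   0.02  0.51] shift [-0.0047  0.0416 -0.0077]
```

View pics/s10.png

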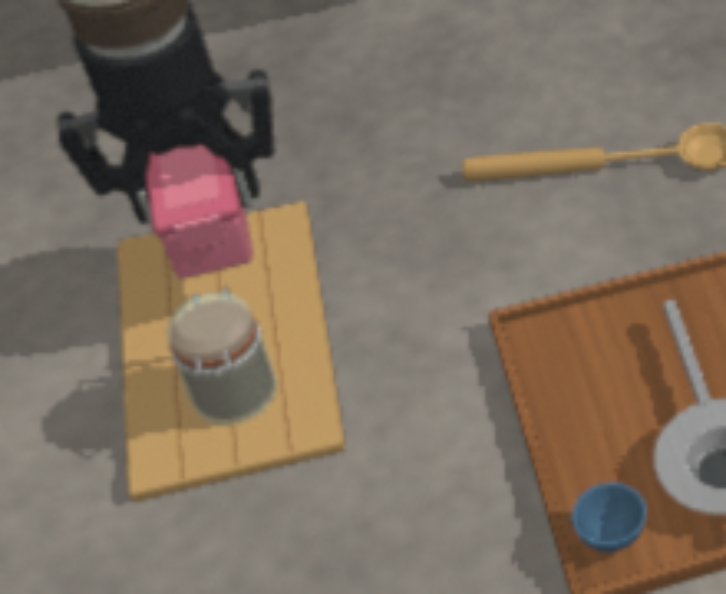

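Emit:
apply_moves:
  moves:
    - [-0.5,0,0.3,-0.004,0.015,-0.004,0.6]
    - [-0.5,0,0.3,-0.004,0.028,-0.004,0.6]
    - [-0.5,0,0.3,-0.004,0.034,-0.004,0.6]
    - [-0.5,0,0.3,-0.004,0.037,-0.004,0.6]
    - [-0.5,0,0.3,-0.004,0.037,-0.004,0.6]

```text
t: 14.15
tool_pos: [0.4164, -0.2903, 0.0412]
ee_rot: [-1.164, -1.289, 1.29]
force: [0.2, -0.4, -2.0]
grip_width: 0.0564
```

```bash
python3 - <<'E'
from h import *
rel(.4142,-.2869,.03,.107)
E
```

```text
t 14.15 q [-0.6078  0.4172 -0.2812  0.8653 -0.0016 -0.7158] pos [ 0.4164 -0.2903  0.0412] w 0.0564 F [ 0.1762 -0.3843 -2.0393]
  rot [ 0.24  0.05 -0.34] shift [0.0037 0.0112 0.0019]
```

Emit:
apply_moves:
  moves:
    - [0,0,0,0,0.003,0,0.6]
    - [0,0,0,0,0.005,0,0.6]
    - [0,0,0,0,0.007,0,0.6]
    - [0,0,0,0,0.008,0,0.6]
    - [0,0,0,0,0.009,0,0.6]
    - [0,0,0,0,0.009,0,0.6]

```text
t: 14.75
tool_pos: [0.4159, -0.2901, 0.0314]
ee_rot: [-1.163, -1.289, 1.29]
force: [-0.0, 0.1, -2.2]
grip_width: 0.0564
```

Emit:
apply_moves:
  moves:
    - [0,0,0,0,0.001,0,0.6]
    - [0,0,0,0,0.002,0,0.6]
    - [0,0,0,0,0.003,0,0.6]
    - [0,0,0,0,0.003,0,0.6]

```text
t: 15.15
tool_pos: [0.4163, -0.2902, 0.0296]
ee_rot: [-1.164, -1.289, 1.29]
force: [-2.3, 0.7, 4.4]
grip_width: 0.0566
```

Contact. Releasing.

Emit:
apply_moves:
  moves:
    - [0,0,0,0,0,0,0.4]
    - [0,0,0,0,0,0,0.3]
    - [0,0,0,0,0,0,0.2]
    - [0,0,0,0,0,0,0.12]
    - [0,0,0,0,0,0,0.12]
    - [0,0,0,0,0,0,0.12]

```text
t: 15.75
tool_pos: [0.416, -0.2902, 0.0285]
ee_rot: [-1.163, -1.289, 1.29]
force: [0.6, 1.3, -0.6]
grip_width: 0.075
```

Emit:
apply_moves:
  moves:
    - [0,0,0,0,-0.01,0,0.12]
    - [0,0,0,0,-0.03,0,0.12]
    - [0,0,0,0,-0.07,0,0.12]
    - [0,0,0,0,-0.12,0,0.12]
    - [0,0,0,0,-0.16,0,0.3]
    - [0,0,0,0.04,-0.17,-0.02,0.4]
    - [0,0,0,0.08,-0.17,-0.04,0.5]
    - [0,0,0,0.12,-0.17,-0.06,0.5]

```text
t: 16.55
tool_pos: [0.4628, -0.1628, 0.2]
ee_rot: [-1.167, -1.289, 1.288]
force: [1.0, 0.2, -0.2]
grip_width: 0.0426
```

```bash
python3 - <<'E'
from h import *
rel(.584,.032,.15,.107)
im,d=optics.get_image("top"); cv2.imwrite("pics/t11.png",im[:,:,::-1])
im,d=optics.get_image("scene"); cv2.imwrite("pics/s11.png",cv2.resize(im[180:360,80:300][:,:,::-1],(726,594)))
E
```

```text
t 16.55 q [-0.3363  0.2316 -0.0896  1.2411 -0.0031 -0.4423] pos [ 0.4628 -0.1628  0.2   ] w 0.0426 F [ 1.0339  0.1512 -0.1535]
  rot [ 0.36 -0.06 -0.37] shift [ 0.1812  0.0497 -0.1408]
```

View pics/s11.png

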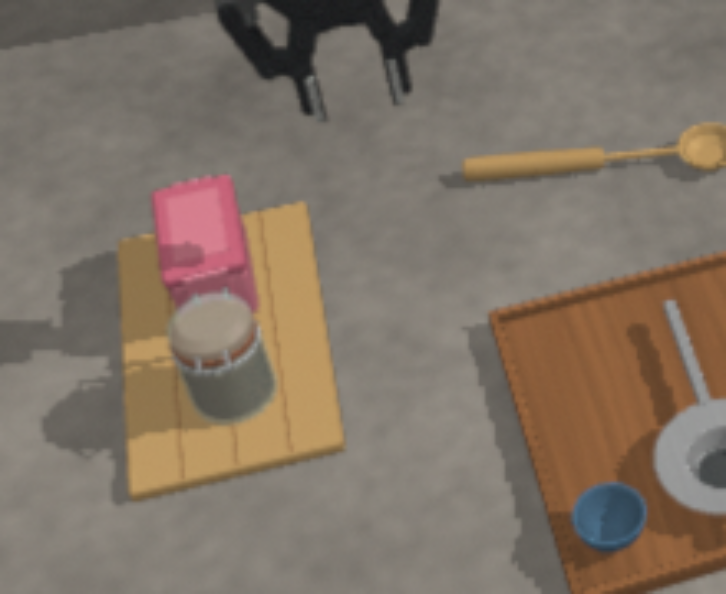

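View pics/t11.png

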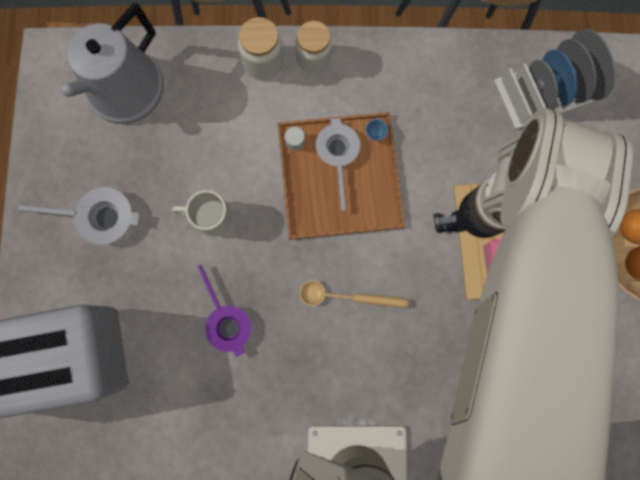

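Both stand on the board (box top at (200,230), jar at (222,350) in the crop), and the strainer is unmoved. Going to its handle.

Emit:
apply_moves:
  moves:
    - [0,0,0,0.04,0,-0.03,0.5]
    - [0,0,0,0.08,0,-0.06,0.5]
    - [0,0,0,0.12,0.01,-0.095,0.5]
    - [0.3,0,-0.3,0.16,0.03,-0.125,0.5]
    - [0.3,0,-0.3,0.181,0.07,-0.141,0.5]
    - [0.3,0,-0.3,0.181,0.11,-0.141,0.5]
    - [0.3,0,-0.3,0.181,0.12,-0.141,0.5]
    - [0.3,0,-0.3,0.181,0.12,-0.141,0.5]

```text
t: 17.45
tool_pos: [0.5813, 0.0302, 0.076]
ee_rot: [-1.152, -1.282, 1.291]
force: [-0.9, -0.1, 0.5]
grip_width: 0.0426
```

```bash
python3 - <<'E'
from h import *
rel(.583,.0322,.012,.1)
c=optics.get_calibration("wrist")
im,d=optics.get_image("wrist"); cv2.imwrite("pics/w12.png",im[:,:,::-1]); P=cloud(c,d); X,Y,Z=[P[:,:,i] for i in range(3)]
m=(X>.5)&(X<.61)&(Y>.0)&(Y<.06)&(Z>.022)&(Z<.04); q=P[m]
for a in np.arange(.51,.61,.01):
    k=abs(q[:,0]-a)<.005
    if k.sum(): print(round(a,3),q[k,1].mean(),q[k,1].min(),q[k,1].max(),np.median(q[k,2]))
E
```

```text
t 17.45 q [ 0.0521  0.5136 -0.0119  1.0525 -0.0004 -0.0551] pos [0.5813 0.0302 0.076 ] w 0.0426 F [-0.9186 -0.0673  0.4868]
  rot [-0.41  0.41 -0.  ] shift [ 0.0019  0.064  -0.0024]
0.52 0.026685944888978404 0.02254916354855587 0.02997180710214401 0.027893294450972717
0.53 0.026612435596287315 0.0221227284064482 0.031212339418293437 0.02913599195406491
0.54 0.027442477584560813 0.02268282653989419 0.03236327958641645 0.02904178016269776
0.55 0.028227147909389322 0.02367240138217787 0.03300167486182992 0.029169600016966335
0.56 0.028904244749766016 0.02420806773892004 0.03358286319342821 0.029095246071479425
0.57 0.029936120744002207 0.025271799520570976 0.034643520771038036 0.02923454263819797
0.58 0.030557519746987255 0.02602467750499102 0.03530996505429201 0.029234577825850316
0.59 0.03145637477860101 0.02676211220577537 0.03601841972922852 0.029211071729336208
0.6 0.032343508749894 0.027747970466122603 0.03714104493788138 0.02932020319885653
```

View pics/w12.png

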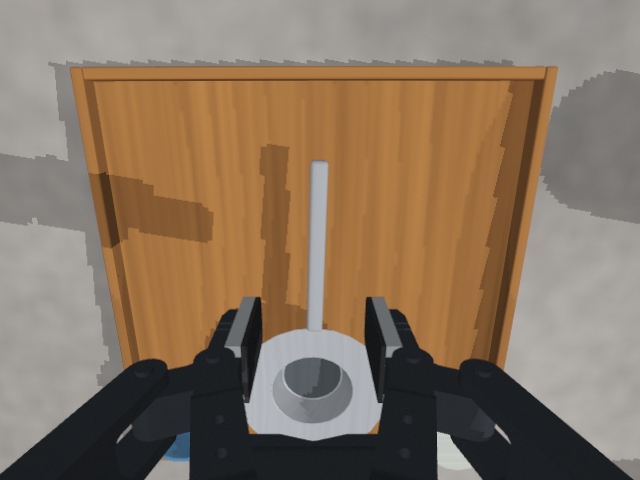

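Emit:
apply_moves:
  moves:
    - [-0.2,0.6,0,0.001,0.02,-0.002,0.5]
    - [-0.2,0.6,0,0.001,0.04,-0.002,0.5]
    - [-0.2,0.6,0,0.001,0.05,-0.002,0.5]
    - [-0.2,0.6,0,0.001,0.056,-0.002,0.5]
    - [-0.2,0.6,0,0.001,0.056,-0.002,0.5]

```text
t: 18.0
tool_pos: [0.5855, 0.0316, 0.0225]
ee_rot: [-1.164, -1.282, 1.279]
force: [0.1, 0.5, -0.6]
grip_width: 0.0427
```

```bash
python3 - <<'E'
from h import *
rel(.583,.0310,.012,.1)
E
```

```text
t 18.0 q [ 0.0539  0.5721 -0.0702  0.9259  0.     -0.0425] pos [0.5855 0.0316 0.0225] w 0.0427 F [ 0.0704  0.5441 -0.6471]
  rot [ 0.15 -0.21 -0.01] shift [-0.0003  0.0105  0.0026]
```

Emit:
apply_moves:
  moves:
    - [0,0,0,0,0.004,0.002,0.6]
    - [0,0,0,0,0.008,0.002,0.7]
    - [0,0,0,0,0.01,0.002,0.8]
    - [0,0,0,0,0.01,0.002,0.9]
    - [0,0,0,0,0.01,0.002,1.0]
    - [0,0,0,0,0.01,0.002,1.0]
    - [0,0,0,0,0.01,0.002,1.0]
    - [0,0,0,0,0.01,0.002,1.0]

```text
t: 18.8
tool_pos: [0.5831, 0.032, 0.0117]
ee_rot: [-1.163, -1.282, 1.28]
force: [0.7, -0.3, 0.3]
grip_width: 0.0074
```

```bash
python3 - <<'E'
from h import *
rel(.583,.0310,.012,.1)
im,d=optics.get_image("wrist"); cv2.imwrite("pics/w13.png",im[:,:,::-1])
im,d=optics.get_image("scene"); cv2.imwrite("pics/s13.png",cv2.resize(im[200:380,200:400][:,:,::-1],(660,594)))
E
```

```text
t 18.8 q [ 0.0548  0.5819 -0.0864  0.9008  0.0002 -0.0426] pos [0.5831 0.032  0.0117] w 0.0074 F [ 0.7432 -0.258   0.2537]
  rot [ 0.1  -0.15  0.  ] shift [-0.001  -0.0003  0.0002]
```

View pics/s13.png

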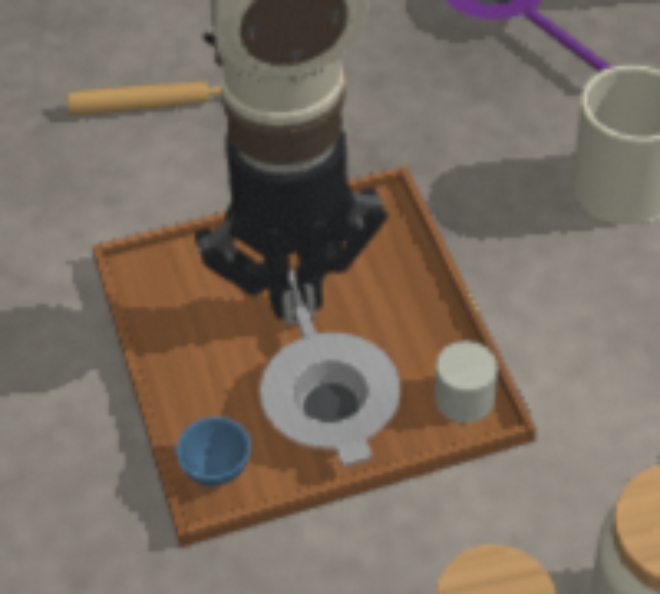

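Emit:
apply_moves:
  moves:
    - [0,0,0,0,-0.01,0,1.0]
    - [0,0,0,0,-0.03,0,1.0]
    - [0,0,0,0,-0.06,0,1.0]
    - [0,0,0,0,-0.09,0,1.0]
    - [0,0,0,0,-0.12,0,1.0]
    - [0,0,0,0,-0.15,0,1.0]
    - [0,0,0,0,-0.16,0,1.0]
    - [0,0,0,0,-0.16,0,1.0]

```text
t: 19.7
tool_pos: [0.5841, 0.032, 0.1739]
ee_rot: [-1.166, -1.285, 1.277]
force: [0.2, -1.1, -1.1]
grip_width: 0.0071
```

```bash
python3 - <<'E'
from h import *
rel(.583,.0310,.17,.1)
c=optics.get_calibration("wrist")
im,d=optics.get_image("wrist"); cv2.imwrite("pics/w14.png",im[:,:,::-1]); P=cloud(c,d)
np.savez("w14.npz",im=im,P=P)
im,d=optics.get_image("scene"); cv2.imwrite("pics/s14.png",cv2.resize(im[150:350,200:440][:,:,::-1],(720,600)))
im,d=optics.get_image("top"); ct=optics.get_calibration("top"); np.savez("t14.npz",im=im,P=cloud(ct,d)); cv2.imwrite("pics/t14.png",cv2.resize(im[80:260,170:410][:,:,::-1],(720,540)))
E
```

```text
t 19.7 q [ 0.0547  0.4323  0.1275  1.2596  0.0001 -0.0426] pos [0.5841 0.032  0.1739] w 0.0071 F [ 0.1765 -1.0954 -1.0911]
  rot [ 0.36 -0.16 -0.01] shift [-0.0009  0.0039  0.0013]
```

View pics/s14.png

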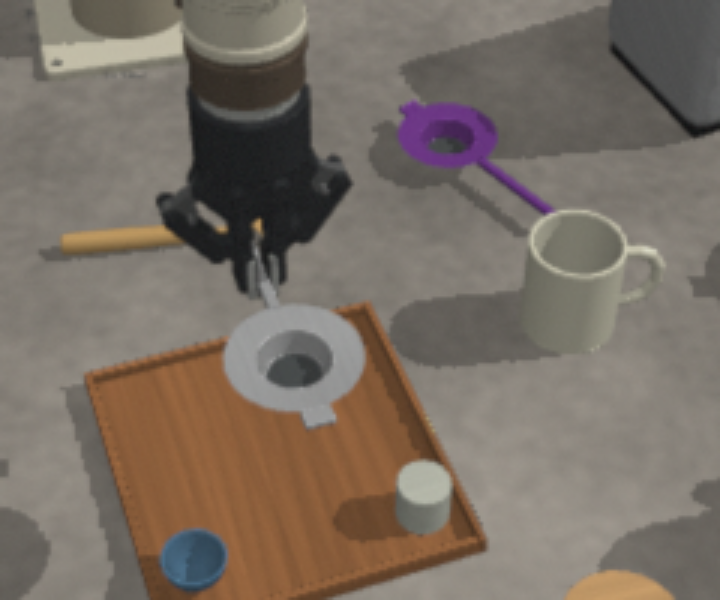

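View pics/w14.png

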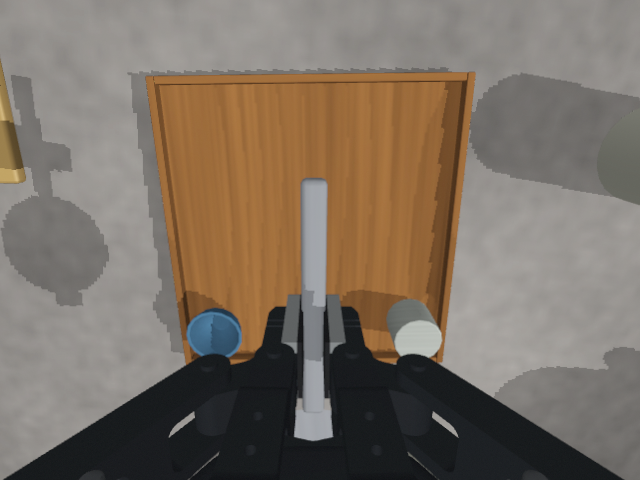

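View pics/t14.png

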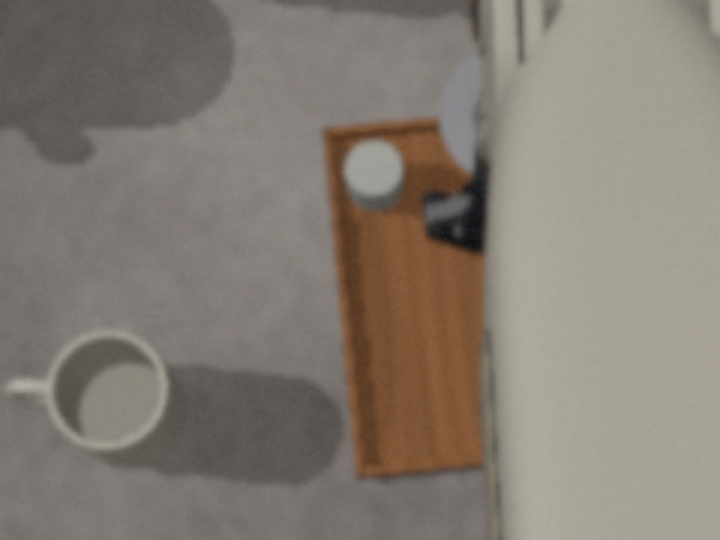

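Emit:
apply_moves:
  moves:
    - [0,0,0,0.03,-0.01,0.014,1.0]
    - [0,0,0,0.065,-0.01,0.03,1.0]
    - [0,0,0,0.1,-0.01,0.046,1.0]
    - [0,0,0,0.14,-0.01,0.065,1.0]
    - [0,0,0,0.18,-0.01,0.083,1.0]
    - [0,0,0,0.22,-0.01,0.102,1.0]
    - [0,0,0,0.25,-0.01,0.116,1.0]
    - [0.2,0,0,0.271,-0.01,0.126,1.0]

```text
t: 20.65
tool_pos: [0.4285, 0.2907, 0.1794]
ee_rot: [-1.158, -1.277, 1.286]
force: [0.2, -1.0, -0.6]
grip_width: 0.0075
```

Emit:
apply_moves:
  moves:
    - [0,0,0,0,0.01,0,1.0]
    - [0,0,0,0,0.02,0,1.0]
    - [0,0,0,0,0.02,0,1.0]

```text
t: 20.95
tool_pos: [0.4297, 0.2875, 0.1583]
ee_rot: [-1.16, -1.273, 1.286]
force: [-0.2, 0.2, -0.9]
grip_width: 0.0077
```

```bash
cat > m.py <<'E'
from h import *
import sys
k=sys.argv[1]
rel(.4316,.2903,.12,.1)
for n in ("scene","top"):
    c=optics.get_calibration(n); im,d=optics.get_image(n); P=cloud(c,d); np.savez(f"{n}{k}.npz",im=im,P=P)
    b=im[150:330,330:490] if n=="scene" else im[130:290,130:330]
    cv2.imwrite(f"pics/{n}{k}.png",cv2.resize(b[:,:,::-1],None,fx=3.3,fy=3.3,interpolation=cv2.INTER_CUBIC))
    print([ (x['location'],round(x['conf'],2)) for x in nets.tip_of(n,"strainer_mid")[:4]],[ (x['location'],round(x['conf'],2)) for x in nets.tip_of(n,"mug_rim")[:2]])
E
python3 m.py 15
```

```text
t 20.95 q [ 0.5895  0.323  -0.0776  1.1778  0.0005  0.4931] pos [0.4297 0.2875 0.1583] w 0.0077 F [-0.2143  0.1526 -0.8852]
  rot [-0.4  -0.21 -0.18] shift [ 0.0027  0.0383 -0.0024]
[([0.5045, 0.2951, 0.1619], 0.78), ([0.2837, 0.2539, 0.0104], 0.7), ([0.5115, 0.5192, 0.0118], 0.57)] [([0.5106, 0.2994, 0.0935], 0.8)]
[([0.6063, 0.0347, 0.0002], 0.67), ([0.5106, 0.2946, 0.1651], 0.57)] [([0.5086, 0.2969, 0.0922], 0.91)]
```

View pics/scene15.png

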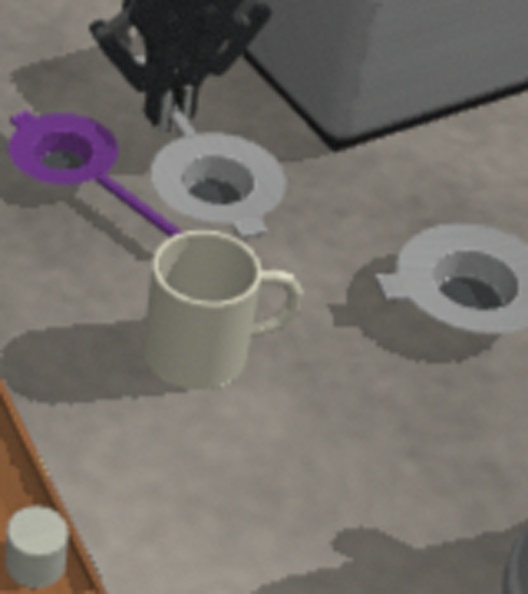

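View pics/top15.png

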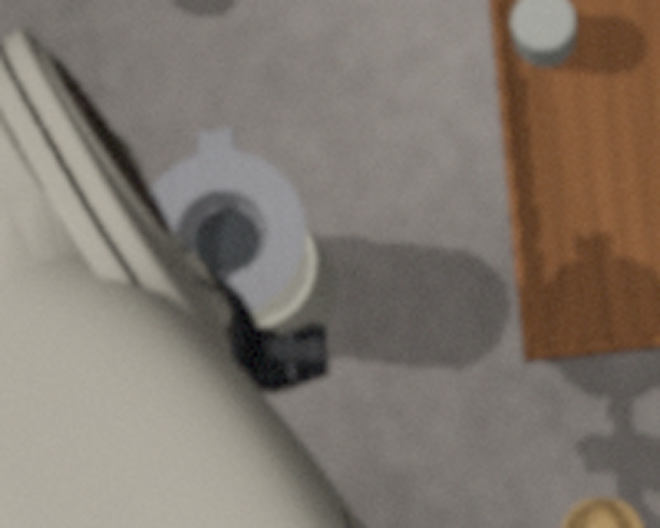

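```bash
cat > f.py <<'E'
from h import *
import sys
def ell(P,m,nm):
    n,l,st,ce=cv2.connectedComponentsWithStats(m.astype(np.uint8)); k=1+st[1:,4].argmax(); q=P[l==k]
    A=np.c_[q[:,:2]-q[:,:2].mean(0),np.ones(len(q))]; s,*_=np.linalg.lstsq(A,q[:,2],rcond=None)
    h=cv2.convexHull((q[:,:2]*1000).astype(np.float32)).reshape(-1,2)
    B=np.c_[2*h,np.ones(len(h))]; w=np.linalg.lstsq(B,(h**2).sum(1),rcond=None)[0]
    print(nm,len(q),"mean",q.mean(0),"tilt(dz/dx,dz/dy)",s[:2],"hull circ",w[:2],np.sqrt(w[2]+w[0]**2+w[1]**2))
if __name__=="__main__":
    k=sys.argv[1]; zs=float(sys.argv[2])
    for n in ("scene","top"):
        P=np.load(f"{n}{k}.npz")['P']; X,Y,Z=[P[:,:,i] for i in range(3)]
        b=(X>.44)&(X<.58)&(Y>.23)&(Y<.37)
        ell(P,b&(abs(Z-zs)<.010),n+" strainer"); ell(P,b&(Z>.083)&(Z<.098),n+" mug")
E
python3 f.py 15 .172
```

```text
scene strainer 813 mean [0.5064 0.2967 0.1724] tilt(dz/dx,dz/dy) [-0.0073 -0.015 ] hull circ [502.4753 291.4919] 54.341797996727166
scene mug 245 mean [0.5147 0.2959 0.0881] tilt(dz/dx,dz/dy) [ 0.0143 -0.0029] hull circ [513.691  295.6853] 39.49524662857585
top strainer 1131 mean [0.5263 0.2885 0.174 ] tilt(dz/dx,dz/dy) [ 0.0155 -0.0334] hull circ [518.3417 292.5786] 43.29186819665191
top mug 84 mean [0.4969 0.2689 0.0881] tilt(dz/dx,dz/dy) [0.0212 0.0105] hull circ [510.7039 293.9976] 35.5443274901586
```

Emit:
apply_moves:
  moves:
    - [-0.2,0,0,0.001,0.01,-0.001,1.0]
    - [-0.4,0,-0.1,0.002,0.025,-0.003,1.0]
    - [-0.4,0,-0.1,0.002,0.04,-0.003,1.0]
    - [-0.4,0,-0.1,0.002,0.05,-0.003,1.0]
    - [-0.4,0,-0.1,0.002,0.06,-0.003,1.0]
    - [-0.4,0,-0.1,0.002,0.06,-0.003,1.0]

```text
t: 21.85
tool_pos: [0.4328, 0.291, 0.0998]
ee_rot: [-1.163, -1.283, 1.279]
force: [-0.8, -0.3, -0.8]
grip_width: 0.0074
```

```bash
python3 m.py 16; python3 f.py 16 .115
```

```text
t 21.85 q [ 0.5925  0.3757 -0.1658  1.0269 -0.0009  0.4953] pos [0.4328 0.291  0.0998] w 0.0074 F [-0.848  -0.3105 -0.7729]
  rot [ 0.15 -0.16  0.02] shift [-0.0006 -0.0202  0.0012]
[([0.5164, 0.5213, 0.0125], 0.98), ([0.5101, 0.2999, 0.1055], 0.93), ([0.2842, 0.2532, 0.0113], 0.86)] [([0.5088, 0.3, 0.0903], 0.61)]
[([0.517, 0.2993, 0.1072], 0.82), ([0.5092, 0.5193, 0.0115], 0.81)] []
scene strainer 796 mean [0.5082 0.2994 0.1148] tilt(dz/dx,dz/dy) [-0.0011 -0.0133] hull circ [502.2057 295.112 ] 56.748025943070886
scene mug 105 mean [0.5375 0.277  0.0879] tilt(dz/dx,dz/dy) [ 0.0147 -0.0456] hull circ [517.5957 292.9662] 36.743437929211034
top strainer 987 mean [0.5291 0.2915 0.1159] tilt(dz/dx,dz/dy) [ 0.0194 -0.0277] hull circ [520.3781 299.4908] 45.89593353598425
top mug 55 mean [0.4914 0.2692 0.0884] tilt(dz/dx,dz/dy) [0.0695 0.0861] hull circ [510.214  294.0395] 35.30357600330428
```

View pics/scene16.png

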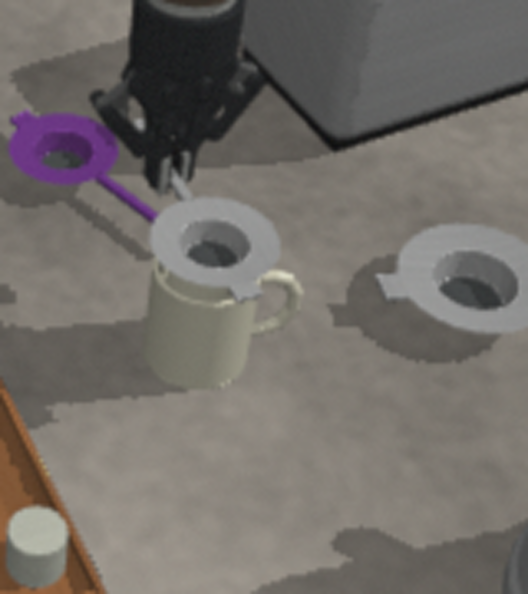

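Emit:
apply_moves:
  moves:
    - [0,0,0,-0.001,0.005,0.001,1.0]
    - [0,0,0,-0.001,0.01,0.001,1.0]
    - [0,0,0,-0.001,0.014,0.001,1.0]
    - [0,0,0,-0.001,0.018,0.001,1.0]
    - [0,0,0,-0.001,0.02,0.001,1.0]
    - [0,0,0,-0.001,0.02,0.001,1.0]

```text
t: 22.75
tool_pos: [0.4327, 0.2904, 0.0809]
ee_rot: [-1.164, -1.284, 1.277]
force: [-0.1, 0.3, -1.0]
grip_width: 0.0074
```

Emit:
apply_moves:
  moves:
    - [0,0,0,0,0.001,0,1.0]
    - [0,0,0,0,0.002,0,1.0]
    - [0,0,0,0,0.002,0,1.0]

```text
t: 23.05
tool_pos: [0.433, 0.2906, 0.0794]
ee_rot: [-1.164, -1.285, 1.277]
force: [0.3, -0.7, -0.2]
grip_width: 0.0073
```

```bash
python3 m.py 17; python3 f.py 17 .095
```

```text
t 23.05 q [ 0.5918  0.3952 -0.1964  0.9737 -0.0009  0.4944] pos [0.433  0.2906 0.0794] w 0.0073 F [ 0.3053 -0.6725 -0.1696]
  rot [ 0.3  -0.15  0.1 ] shift [-0.0001 -0.0406  0.0012]
[([0.2822, 0.2539, 0.0097], 0.94), ([0.5101, 0.2982, 0.0851], 0.93), ([0.5221, -0.2749, 0.05], 0.35)] [([0.5058, 0.2992, 0.0882], 0.72)]
[([0.5152, 0.2982, 0.0861], 0.94), ([0.4204, -0.2892, 0.0363], 0.73), ([0.5082, 0.519, 0.0126], 0.62)] []
scene strainer 813 mean [0.5083 0.2981 0.0944] tilt(dz/dx,dz/dy) [-0.0067  0.0034] hull circ [504.178  295.5074] 60.14587645505425
scene mug 782 mean [0.5109 0.2984 0.0935] tilt(dz/dx,dz/dy) [0.007  0.0128] hull circ [504.4875 297.621 ] 58.93228680940748
top strainer 915 mean [0.5279 0.2893 0.0935] tilt(dz/dx,dz/dy) [ 0.0234 -0.0256] hull circ [520.3162 295.4585] 43.491770441143366
top mug 910 mean [0.5276 0.2897 0.0932] tilt(dz/dx,dz/dy) [ 0.0249 -0.0317] hull circ [520.6138 295.2897] 43.44693046068349
```

View pics/scene17.png

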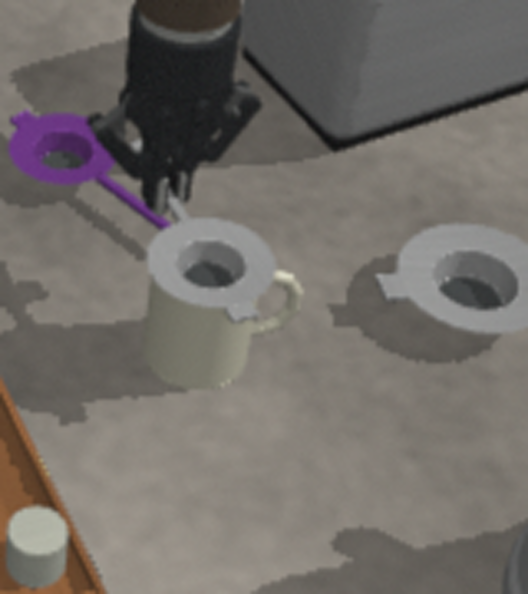

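Emit:
apply_moves:
  moves:
    - [0,0,0,0,0.001,0,1.0]
    - [0,0,0,0,0.002,0,1.0]
    - [0,0,0,0,0.003,0,1.0]
    - [0,0,0,0,0.003,0,1.0]

```text
t: 23.75
tool_pos: [0.4329, 0.2906, 0.0762]
ee_rot: [-1.164, -1.285, 1.277]
force: [-0.0, 0.3, 0.4]
grip_width: 0.0075
```

Emit:
apply_moves:
  moves:
    - [0,0,0,0,0.001,0,1.0]
    - [0,0,0,0,0.002,0,1.0]
    - [0,0,0,0,0.002,0,1.0]
    - [0,0,0,0,0.002,0,1.0]

```text
t: 24.15
tool_pos: [0.4331, 0.2907, 0.0748]
ee_rot: [-1.164, -1.286, 1.276]
force: [-1.1, 0.1, 2.6]
grip_width: 0.0071
```

Contact (2.6 N). Opening slowly.

Emit:
apply_moves:
  moves:
    - [0,0,0,0,0,0,0.9]
    - [0,0,0,0,0,0,0.85]
    - [0,0,0,0,0,0,0.75]
    - [0,0,0,0,0,0,0.65]
    - [0,0,0,0,0,0,0.6]
    - [0,0,0,0,0,0,0.6]
    - [0,0,0,0,0,0,0.6]

```text
t: 24.85
tool_pos: [0.433, 0.2906, 0.0744]
ee_rot: [-1.164, -1.285, 1.277]
force: [0.1, 0.2, 0.3]
grip_width: 0.0342
```

```bash
python3 m.py 18; python3 f.py 18 .095
```

```text
t 24.85 q [ 0.5917  0.4009 -0.2027  0.9618 -0.001   0.4945] pos [0.433  0.2906 0.0744] w 0.0342 F [0.1372 0.2312 0.2824]
  rot [ 0.3  -0.16  0.1 ] shift [-0.0001 -0.0456  0.0011]
[([0.2842, 0.2509, 0.0105], 0.96), ([0.5153, 0.5187, 0.0114], 0.83), ([0.5095, 0.2981, 0.0828], 0.73), ([0.6952, -0.042, 0.009], 0.22)] [([0.5083, 0.3034, 0.0893], 0.9)]
[([0.5133, 0.2958, 0.0842], 0.88), ([0.509, 0.5181, 0.0141], 0.6)] []
scene strainer 717 mean [0.5125 0.2991 0.0914] tilt(dz/dx,dz/dy) [0.0101 0.0068] hull circ [508.6311 299.6358] 53.913779658200966
scene mug 742 mean [0.5124 0.299  0.0911] tilt(dz/dx,dz/dy) [0.0095 0.0082] hull circ [508.6311 299.6358] 53.913779658200966
top strainer 867 mean [0.5278 0.2886 0.0904] tilt(dz/dx,dz/dy) [0.0226 0.0006] hull circ [522.3276 295.9334] 43.824522976695846
top mug 891 mean [0.5277 0.2889 0.0902] tilt(dz/dx,dz/dy) [ 0.0256 -0.0068] hull circ [522.3276 295.9334] 43.824522976695846
```

View pics/scene18.png

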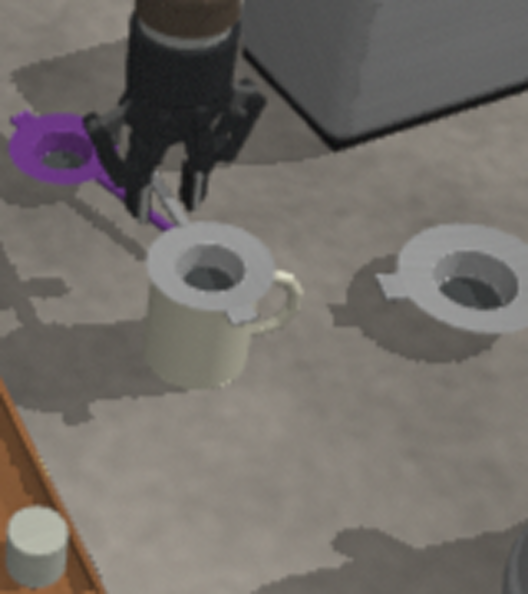

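View pics/top18.png

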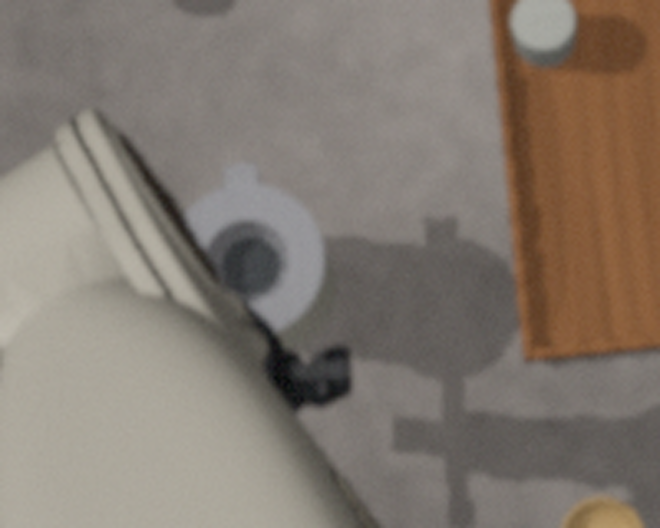

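Emit:
apply_moves:
  moves:
    - [0,0,0,0,-0.015,0,0.6]
    - [0,0,0,0,-0.05,0,0.6]
    - [0,0,0,0,-0.095,0,0.5]
    - [0,0,0,-0.01,-0.13,0,0.3]
    - [0,0,0,-0.06,-0.14,0,0.12]
    - [0,0,0,-0.11,-0.14,0,0.12]
    - [0,0,0,-0.16,-0.14,0,0.12]
    - [0,0,0,-0.21,-0.14,0,0.12]

```text
t: 25.95
tool_pos: [0.4525, 0.0807, 0.2145]
ee_rot: [-1.164, -1.287, 1.277]
force: [1.3, 0.6, 0.6]
grip_width: 0.075
```

Emit:
apply_moves:
  moves:
    - [0,0,0,-0.05,0,0,0.12]
    - [0,0,0,-0.1,0,0,0.12]
    - [0,0,0,-0.15,0,0,0.12]
    - [0,0,0,-0.2,0,0,0.12]
    - [0,0,0,-0.2,0,0,0.12]

```text
t: 26.45
tool_pos: [0.4722, -0.1224, 0.2137]
ee_rot: [-1.171, -1.278, 1.272]
force: [-0.4, 0.4, -0.5]
grip_width: 0.0752
```

```bash
python3 m.py 19; python3 f.py 19 .095; python3 - <<'E'
from h import *
rel(.5267,-.2769,.16,.107)
rel(.416,-.2902,.16,.107)
P=np.load("top19.npz")['P']; c=optics.get_calibration("top"); X,Y,Z=[P[:,:,i] for i in range(3)]
m=(Z>.083)&(Z<.1)&(X>.44)&(X<.6)&(Y>.22)&(Y<.38)
v,u=np.nonzero(m); h=cv2.convexHull(np.c_[u,v].astype(np.float32)).reshape(-1,2); q=plane(c,h,.094)
print(cv2.minAreaRect((q[:,:2]*1000).astype(np.float32)))
E
```

```text
t 26.45 q [-0.2546  0.2205 -0.0673  1.2771  0.0015 -0.3431] pos [ 0.4722 -0.1224  0.2137] w 0.0752 F [-0.4496  0.3537 -0.4914]
  rot [ 0.34 -0.66 -0.03] shift [0.4147 0.0934 0.0045]
[([0.5096, 0.2996, 0.082], 0.97), ([0.2837, 0.2517, 0.0123], 0.93), ([0.5125, 0.5176, 0.0106], 0.55), ([0.4667, -0.2832, -0.0004], 0.45)] [([0.5092, 0.2978, 0.089], 0.58)]
[([0.2841, 0.2574, 0.0096], 0.83), ([0.5123, 0.2966, 0.0802], 0.7), ([0.5084, 0.518, 0.0142], 0.6)] [([0.6048, 0.0364, -0.0004], 0.29)]
scene strainer 715 mean [0.5126 0.2994 0.0914] tilt(dz/dx,dz/dy) [0.0106 0.0019] hull circ [508.2097 297.9101] 54.244040142608384
scene mug 740 mean [0.5127 0.299  0.0911] tilt(dz/dx,dz/dy) [0.0095 0.0075] hull circ [508.2097 297.9101] 54.244040142608384
top strainer 1436 mean [0.5131 0.3002 0.0905] tilt(dz/dx,dz/dy) [0.0017 0.0074] hull circ [507.6457 300.1526] 52.227875516935725
top mug 1458 mean [0.5133 0.3004 0.0904] tilt(dz/dx,dz/dy) [0.0005 0.0063] hull circ [507.6457 300.1526] 52.227875516935725
t 26.75 q [-0.2421  0.2179 -0.0705  1.2782  0.0036 -0.3416] pos [ 0.4719 -0.1154  0.2138] w 0.0752 F [-0.367   0.0851 -0.0739]
  rot [ 0.29 -0.42  0.11] shift [-0.1663  0.0536 -0.0382]
t 26.75 q [-0.2421  0.2179 -0.0705  1.2782  0.0036 -0.3416] pos [ 0.4719 -0.1154  0.2138] w 0.0752 F [-0.367   0.0851 -0.0739]
  rot [ 0.29 -0.42  0.11] shift [-0.1685  0.053   0.0733]
((508.18426513671875, 298.5109558105469), (103.54875946044922, 96.47105407714844), 48.158287048339844)
```

View pics/top19.png

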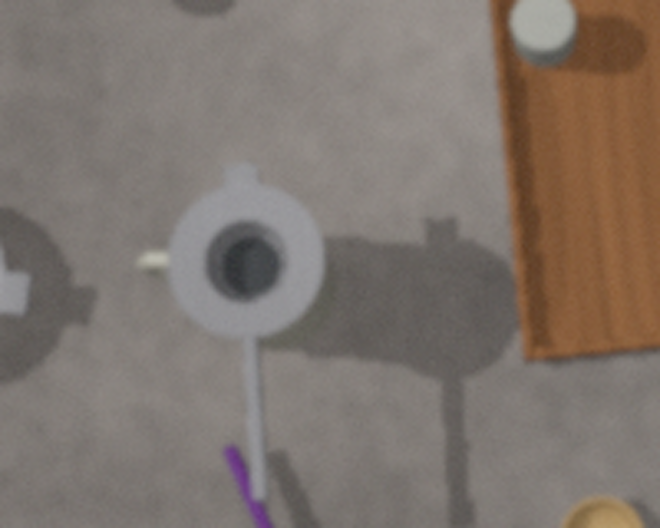

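Emit:
apply_moves:
  moves:
    - [0,0,0,-0.04,0,-0.01,0.12]
    - [0,0,0,-0.08,0,-0.02,0.12]
    - [0.2,-0.2,0,-0.12,0.01,-0.03,0.12]
    - [0.3,-0.4,0.1,-0.15,0.025,-0.038,0.12]
    - [0.3,-0.4,0.1,-0.166,0.05,-0.038,0.12]
    - [0.3,-0.4,0.1,-0.166,0.07,-0.038,0.12]
    - [0.3,-0.4,0.1,-0.166,0.07,-0.038,0.12]
    - [0.3,-0.4,0.1,-0.166,0.07,-0.038,0.12]

```text
t: 27.55
tool_pos: [0.5266, -0.2767, 0.1437]
ee_rot: [-1.156, -1.287, 1.287]
force: [0.2, 0.4, 0.6]
grip_width: 0.0751
```

```bash
python3 - <<'E'
from h import *
rel(.5267,-.2769,.037,.107)
im,d=optics.get_image("wrist"); cv2.imwrite("pics/w20.png",im[:,:,::-1])
c=optics.get_calibration("top"); print(plane(c,[[204.5,208.8]],.094))
E
```

```text
t 27.55 q [-0.4838  0.4762  0.1159  1.2115  0.0001 -0.5903] pos [ 0.5266 -0.2767  0.1437] w 0.0751 F [0.2064 0.4032 0.6267]
  rot [-0.04 -0.03  0.04] shift [-0.0003  0.1067 -0.0002]
[[0.5133 0.2979 0.094 ]]
```

View pics/w20.png

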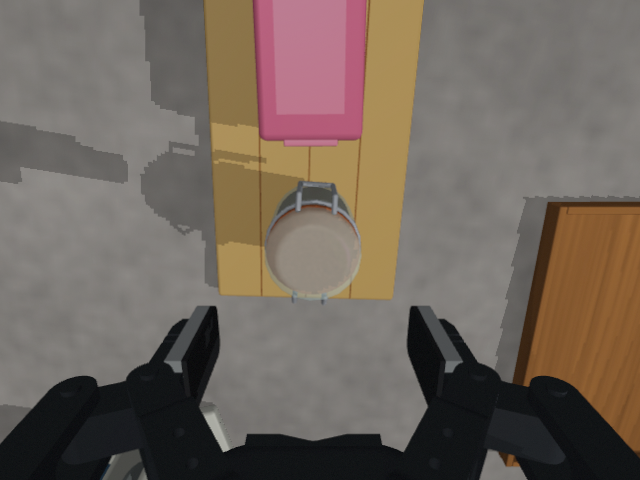

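Emit:
apply_moves:
  moves:
    - [0,0,0,0,0.03,0,0.14]
    - [0,0,0,0,0.06,0,0.14]
    - [0,0,0,0,0.085,0,0.14]
    - [0,0,0,0,0.1,0,0.14]
    - [0,0,0,0,0.105,0,0.14]
    - [0,0,0,0,0.105,0,0.14]
    - [0,0,0,0,0.105,0,0.14]

```text
t: 28.3
tool_pos: [0.5277, -0.2784, 0.0405]
ee_rot: [-1.161, -1.287, 1.286]
force: [0.6, 0.0, 0.2]
grip_width: 0.0736
```

```bash
python3 - <<'E'
from h import *
rel(.5267,-.2769,.038,.107)
E
```

```text
t 28.3 q [-0.4855  0.5685 -0.0212  0.9779 -0.     -0.5904] pos [ 0.5277 -0.2784  0.0405] w 0.0736 F [0.5549 0.0471 0.2213]
  rot [ 0.15 -0.12 -0.1 ] shift [0.0016 0.0025 0.0008]
```

Emit:
apply_moves:
  moves:
    - [0,0,0,0.001,0.002,0.001,0.14]
    - [0,0,0,0.001,0.003,0.001,0.3]
    - [0,0,0,0.001,0.003,0.001,0.5]
    - [0,0,0,0.001,0.003,0.001,0.6]
    - [0,0,0,0.001,0.003,0.001,0.6]
    - [0,0,0,0.001,0.003,0.001,0.6]
    - [0,0,0,0.001,0.003,0.001,0.6]

```text
t: 29.0
tool_pos: [0.5258, -0.2773, 0.0369]
ee_rot: [-1.16, -1.287, 1.285]
force: [-1.2, 2.2, 6.7]
grip_width: 0.0556
```

Emit:
apply_moves:
  moves:
    - [0,0,0,0,-0.01,0,0.6]
    - [0,0,0,0,-0.03,0,0.6]
    - [0,0,0,0,-0.055,0,0.6]
    - [0,0,0,0,-0.08,0,0.6]
    - [0,0,0,0,-0.105,0,0.6]
    - [0,0,0,0,-0.12,0,0.6]
    - [0,0,0,0,-0.12,0,0.6]

```text
t: 29.7
tool_pos: [0.5263, -0.278, 0.1581]
ee_rot: [-1.163, -1.287, 1.285]
force: [0.7, 0.0, -4.3]
grip_width: 0.0561
```

```bash
python3 - <<'E'
from h import *
rel(.5607,-.033,.155,.107)
im,d=optics.get_image("wrist"); cv2.imwrite("pics/w21.png",im[:,:,::-1])
E
```

```text
t 29.7 q [-0.4859  0.4635  0.1342  1.2373 -0.0002 -0.5899] pos [ 0.5263 -0.278   0.1581] w 0.0561 F [ 0.6893  0.0107 -4.308 ]
  rot [ 0.2  -0.17 -0.14] shift [ 0.2401  0.0027 -0.0596]
```

View pics/w21.png

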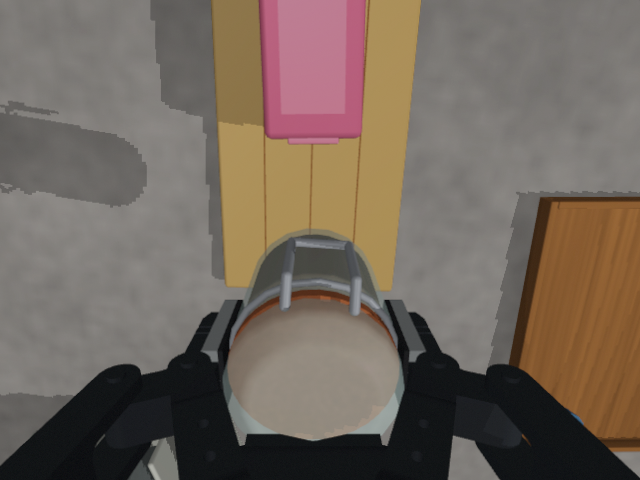

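Emit:
apply_moves:
  moves:
    - [0,0,0,0.03,0,-0.007,0.6]
    - [0,0,0,0.07,0,-0.017,0.6]
    - [0,0,0,0.11,0,-0.027,0.6]
    - [0,0,0,0.15,0,-0.037,0.6]
    - [0,0,0,0.19,0,-0.047,0.6]
    - [0,0,0,0.22,0,-0.055,0.6]
    - [0.2,-0.2,0,0.24,0,-0.059,0.6]
    - [0.2,-0.2,0,0.24,0,-0.059,0.6]

```text
t: 30.55
tool_pos: [0.5577, -0.0293, 0.1535]
ee_rot: [-1.148, -1.286, 1.294]
force: [0.1, -1.1, -4.4]
grip_width: 0.056
```

Emit:
apply_moves:
  moves:
    - [0,0,0,0,0.02,0,0.6]
    - [0,0,0,0,0.04,0,0.6]
    - [0,0,0,0,0.06,0,0.6]
    - [0,0,0,0,0.08,0,0.6]
    - [0,0,0,0,0.095,0,0.6]
    - [0,0,0,0,0.095,0,0.6]
    - [0,0,0,0,0.095,0,0.6]

```text
t: 31.25
tool_pos: [0.5576, -0.033, 0.0597]
ee_rot: [-1.152, -1.283, 1.29]
force: [0.4, 0.6, -3.5]
grip_width: 0.0563
```

```bash
python3 - <<'E'
from h import *
rel(.5598,-.033,.031,.107)
E
```

```text
t 31.25 q [-0.0587  0.4888 -0.1027  0.9852 -0.0008 -0.1656] pos [ 0.5576 -0.033   0.0597] w 0.0563 F [ 0.3731  0.566  -3.5094]
  rot [-0.35 -0.    0.01] shift [-0.0002  0.0287 -0.0024]
```

Emit:
apply_moves:
  moves:
    - [-0.2,0,0,0,0.008,-0.002,0.6]
    - [-0.2,0,0,0,0.015,-0.002,0.6]
    - [-0.2,0,0,0,0.02,-0.002,0.6]
    - [-0.2,0,0,0,0.023,-0.002,0.6]
    - [-0.2,0,0,0,0.023,-0.002,0.6]
    - [-0.2,0,0,0,0.023,-0.002,0.6]

```text
t: 31.85
tool_pos: [0.5606, -0.0322, 0.0377]
ee_rot: [-1.156, -1.288, 1.288]
force: [-0.1, 0.2, -3.6]
grip_width: 0.0561
```

```bash
python3 - <<'E'
from h import *
rel(.5598,-.033,.031,.107)
E
```

```text
t 31.85 q [-0.0574  0.5147 -0.1258  0.9302  0.     -0.1652] pos [ 0.5606 -0.0322  0.0377] w 0.0561 F [-0.0693  0.1635 -3.6146]
  rot [ 0.01  0.05 -0.  ] shift [-0.0007  0.0067  0.0008]
```

Emit:
apply_moves:
  moves:
    - [0,0,0,-0.001,0.002,0,0.6]
    - [0,0,0,-0.001,0.004,0,0.6]
    - [0,0,0,-0.001,0.005,0,0.6]
    - [0,0,0,-0.001,0.006,0,0.6]
    - [0,0,0,-0.001,0.006,0,0.6]

```text
t: 32.35
tool_pos: [0.5604, -0.0332, 0.0314]
ee_rot: [-1.156, -1.288, 1.288]
force: [-0.4, 0.8, -3.5]
grip_width: 0.0558
```

Emit:
apply_moves:
  moves:
    - [0,0,0,0,0.001,0,0.6]
    - [0,0,0,0,0.002,0,0.6]
    - [0,0,0,0,0.002,0,0.6]
    - [0,0,0,0,0.002,0,0.6]

```text
t: 32.75
tool_pos: [0.5607, -0.0333, 0.0309]
ee_rot: [-1.157, -1.289, 1.288]
force: [-2.3, 0.3, 6.2]
grip_width: 0.056
```

Contact. Release and rise.

Emit:
apply_moves:
  moves:
    - [0,0,0,0,0,0,0.4]
    - [0,0,0,0,0,0,0.3]
    - [0,0,0,0,0,0,0.2]
    - [0,0,0,0,0,0,0.15]
    - [0,0,0,0,0,0,0.15]
    - [0,0,0,0,0,0,0.15]

```text
t: 33.35
tool_pos: [0.5607, -0.0332, 0.0295]
ee_rot: [-1.156, -1.288, 1.288]
force: [0.6, -0.4, 0.1]
grip_width: 0.0727
```

Emit:
apply_moves:
  moves:
    - [0,0,0,0,-0.02,0,0.13]
    - [0,0,0,0,-0.06,0,0.13]
    - [0,0,0,0,-0.105,0,0.13]
    - [0,0,0,0,-0.15,0,0.13]
    - [0,0,0,-0.04,-0.17,0.025,0.13]
    - [0,0,0,-0.08,-0.17,0.05,0.13]
    - [0,0,0,-0.12,-0.17,0.075,0.13]
    - [0,0,0,-0.16,-0.17,0.1,0.13]

```text
t: 34.15
tool_pos: [0.4777, -0.2044, 0.2001]
ee_rot: [-1.157, -1.289, 1.289]
force: [0.8, -1.1, -0.5]
grip_width: 0.0744
```

```bash
python3 - <<'E'
from h import *
im,d=optics.get_image("top"); c=optics.get_calibration("top"); P=cloud(c,d); X,Y,Z=[P[:,:,i] for i in range(3)]
m=((X>.48)&(X<.62)&(Y>-.08)&(Y<.02)&(Z>.075)&(Z<.10)).astype(np.uint8)
v,u=np.nonzero(m); q=plane(c,np.c_[u,v],.086); print("jar now",len(u),q.mean(0),cv2.minAreaRect((q[:,:2]*1000).astype(np.float32)))
cv2.imwrite("pics/t22.png",cv2.resize(im[105:245,270:410][:,:,::-1],(600,600)))
rel(.416,-.2902,.15,.107)
E
```

```text
jar now 610 [ 0.557  -0.0315  0.086 ] ((555.0772705078125, -30.139503479003906), (52.89948272705078, 62.5661506652832), 63.15045928955078)
t 34.2 q [-0.4147  0.2932 -0.0071  1.2704 -0.0056 -0.5154] pos [ 0.4742 -0.2106  0.1999] w 0.0746 F [-1.71   -2.1203  0.2555]
  rot [-0.16 -0.36 -0.28] shift [-0.0731  0.0505  0.0658]
```

View pics/t22.png

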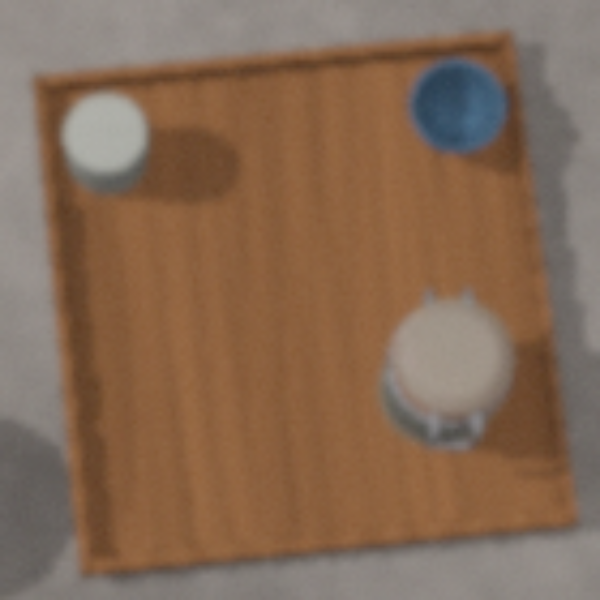

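The jar is back within about 2 mm, with the bowl and tin unmoved. Now the box.

Emit:
apply_moves:
  moves:
    - [0,0,0,-0.035,0,0.03,0.14]
    - [0,-0.3,0,-0.073,0.02,0.064,0.14]
    - [0,-0.3,-0.2,-0.073,0.05,0.064,0.14]
    - [0,-0.3,-0.2,-0.073,0.08,0.064,0.14]
    - [0,-0.3,-0.2,-0.073,0.1,0.064,0.14]
    - [0,-0.3,-0.2,-0.073,0.1,0.064,0.14]
    - [0,-0.3,-0.2,-0.073,0.1,0.064,0.14]

```text
t: 34.9
tool_pos: [0.4227, -0.2824, 0.0998]
ee_rot: [-1.15, -1.293, 1.289]
force: [0.8, 0.0, 0.5]
grip_width: 0.0733
```

```bash
python3 - <<'E'
from h import *
rel(.4162,-.2902,.0295,.107)
im,d=optics.get_image("wrist"); cv2.imwrite("pics/w23.png",im[:,:,::-1])
E
```

```text
t 34.9 q [-0.5906  0.3561 -0.1956  1.0218  0.0027 -0.7037] pos [ 0.4227 -0.2824  0.0998] w 0.0733 F [0.7537 0.0468 0.4714]
  rot [-0.02  0.35  0.22] shift [-0.0073  0.0703  0.0074]
```

View pics/w23.png

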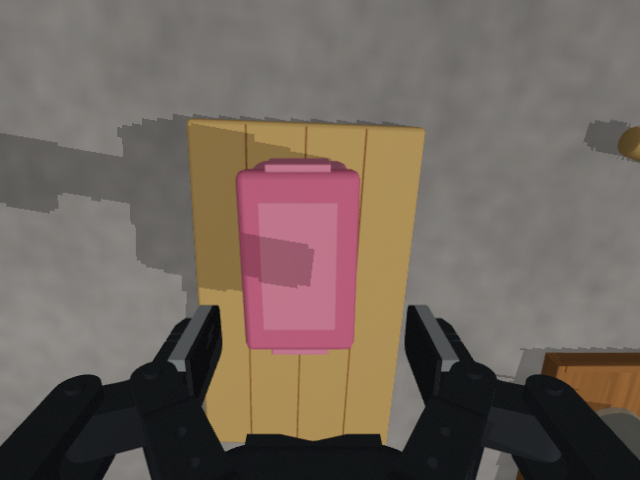

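Box centre at (298,262) is left of the finger midline (314), which agrees with the 7 mm correction.

Emit:
apply_moves:
  moves:
    - [0,0.3,0.2,-0.007,0,0.007,0.14]
    - [0,0.3,0.2,-0.007,0.0,0.007,0.14]
    - [0,0.3,0.2,-0.007,0.0,0.007,0.14]

```text
t: 35.25
tool_pos: [0.4167, -0.2908, 0.1005]
ee_rot: [-1.158, -1.288, 1.288]
force: [0.2, 0.1, 0.2]
grip_width: 0.0737
```

```bash
python3 - <<'E'
from h import *
rel(.4162,-.2902,.0295,.107)
E
```

```text
t 35.25 q [-0.6093  0.3517 -0.2001  1.0172  0.0001 -0.7164] pos [ 0.4167 -0.2908  0.1005] w 0.0737 F [0.2422 0.0827 0.2191]
  rot [ 0.08  0.01 -0.07] shift [0.0007 0.071  0.0006]
```

Emit:
apply_moves:
  moves:
    - [0,0,0,0.001,0.02,0.001,0.16]
    - [0,0,0,0.001,0.04,0.001,0.16]
    - [0,0,0,0.001,0.058,0.001,0.16]
    - [0,0,0,0.001,0.068,0.001,0.16]
    - [0,0,0,0.001,0.07,0.001,0.16]
    - [0,0,0,0.001,0.07,0.001,0.16]
    - [0,0,0,0.001,0.07,0.001,0.16]

```text
t: 35.95
tool_pos: [0.416, -0.2899, 0.0305]
ee_rot: [-1.158, -1.289, 1.288]
force: [-0.7, 0.6, 0.3]
grip_width: 0.0719
```

Emit:
apply_moves:
  moves:
    - [0,0,0,0,0.0,0,0.3]
    - [0,0,0,0,0,0,0.5]
    - [0,0,0,0,0,0,0.6]
    - [0,0,0,0,0,0,0.6]
    - [0,0,0,0,0,0,0.6]
    - [0,0,0,0,0,0,0.6]

```text
t: 36.55
tool_pos: [0.4161, -0.29, 0.0307]
ee_rot: [-1.159, -1.289, 1.288]
force: [-1.1, -1.2, 6.4]
grip_width: 0.0563
```

Emit:
apply_moves:
  moves:
    - [0,0,0,0,-0.01,0,0.6]
    - [0,0,0,0,-0.03,0,0.6]
    - [0,0,0,0,-0.055,0,0.6]
    - [0,0,0,0,-0.085,0,0.6]
    - [0,0,0,0,-0.115,0,0.6]
    - [0,0,0,0,-0.145,0,0.6]
    - [0,0,0,0,-0.155,0,0.6]
    - [0,0,0,0,-0.155,0,0.6]

```text
t: 37.35
tool_pos: [0.416, -0.2898, 0.1859]
ee_rot: [-1.159, -1.289, 1.288]
force: [-0.1, 0.8, -3.2]
grip_width: 0.0563
```

```bash
python3 - <<'E'
from h import *
rel(.5411,.0874,.18,.108)
im,d=optics.get_image("wrist"); cv2.imwrite("pics/w24.png",im[:,:,::-1])
E
```

```text
t 37.35 q [-0.6085  0.2765 -0.0676  1.2237  0.     -0.7163] pos [ 0.416  -0.2898  0.1859] w 0.0563 F [-0.08    0.8499 -3.2394]
  rot [ 0.13 -0.01 -0.11] shift [ 0.3616  0.0056 -0.1649]
```

View pics/w24.png

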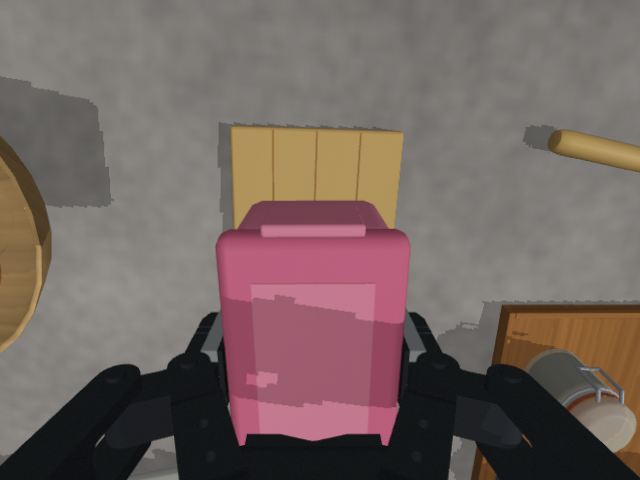

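Emit:
apply_moves:
  moves:
    - [0,0,0,0.03,0,-0.014,0.6]
    - [0,0,0,0.07,0,-0.032,0.6]
    - [0,0,0,0.115,0,-0.052,0.6]
    - [0,0,0,0.16,0,-0.073,0.6]
    - [0,0,0,0.205,0,-0.093,0.6]
    - [0,0,0,0.25,0,-0.114,0.6]
    - [0,0,0,0.295,0,-0.134,0.6]
    - [0,0,0,0.33,0,-0.15,0.6]

```text
t: 38.2
tool_pos: [0.5279, 0.0575, 0.1819]
ee_rot: [-1.152, -1.286, 1.291]
force: [-0.0, -1.3, -3.2]
grip_width: 0.0561
```

Emit:
apply_moves:
  moves:
    - [0,0,0,0.02,0,-0.01,0.6]
    - [0,0,0,0.031,0,-0.015,0.6]
    - [0,0,0,0.031,0,-0.015,0.6]
    - [0,0,0,0.031,0,-0.015,0.6]

```text
t: 38.6
tool_pos: [0.5395, 0.0863, 0.1834]
ee_rot: [-1.155, -1.285, 1.29]
force: [-0.1, -0.5, -2.0]
grip_width: 0.0563
```

```bash
python3 - <<'E'
from h import *
rel(.5411,.0874,.025,.108)
E
```

```text
t 38.6 q [ 0.159   0.3587  0.0418  1.2569 -0.0007  0.0518] pos [0.5395 0.0863 0.1834] w 0.0563 F [-0.0846 -0.5233 -1.9902]
  rot [-0.16 -0.05 -0.05] shift [ 0.0011  0.1584 -0.0021]
```

Emit:
apply_moves:
  moves:
    - [-0.1,0,0,0.001,0.025,-0.002,0.6]
    - [-0.1,0,0,0.001,0.055,-0.002,0.6]
    - [-0.1,0,0,0.001,0.085,-0.002,0.6]
    - [-0.1,0,0,0.001,0.11,-0.002,0.6]
    - [-0.1,0,0,0.001,0.13,-0.002,0.6]
    - [-0.1,0,0,0.001,0.137,-0.002,0.6]
    - [-0.1,0,0,0.001,0.137,-0.002,0.6]
    - [-0.1,0,0,0.001,0.137,-0.002,0.6]

```text
t: 39.4
tool_pos: [0.5431, 0.0878, 0.0486]
ee_rot: [-1.159, -1.29, 1.286]
force: [0.2, -0.5, -1.6]
grip_width: 0.0563
```

```bash
python3 - <<'E'
from h import *
rel(.5411,.0874,.025,.108)
im,d=optics.get_image("wrist"); cv2.imwrite("pics/w25.png",im[:,:,::-1])
E
```

```text
t 39.4 q [ 0.1604  0.4809 -0.1504  0.9362 -0.0002  0.0539] pos [0.5431 0.0878 0.0486] w 0.0563 F [ 0.1896 -0.4601 -1.6268]
  rot [ 0.19 -0.08 -0.  ] shift [-0.0002  0.0236  0.0021]
```

View pics/w25.png

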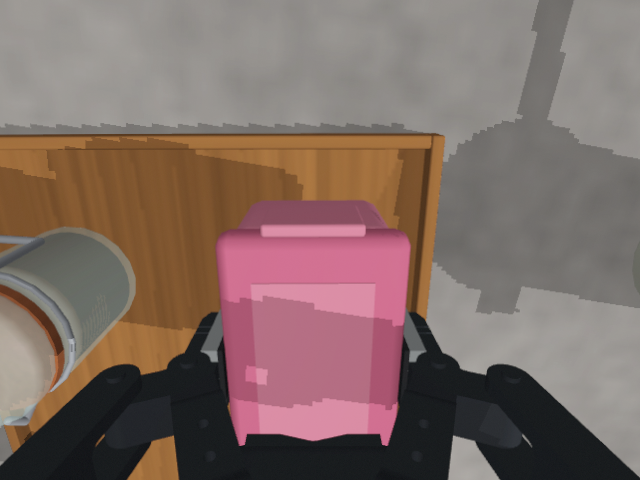

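Emit:
apply_moves:
  moves:
    - [0,0,0,0,0.006,0.001,0.6]
    - [0.1,0,0,0,0.012,0.002,0.6]
    - [0.1,0,0,0,0.017,0.002,0.6]
    - [0.1,0,0,0,0.02,0.002,0.6]
    - [0.1,0,0,0,0.021,0.002,0.6]
    - [0.1,0,0,0,0.021,0.002,0.6]

```text
t: 40.05
tool_pos: [0.5403, 0.0883, 0.0263]
ee_rot: [-1.156, -1.288, 1.289]
force: [-0.9, 0.3, -1.3]
grip_width: 0.0564
```

Emit:
apply_moves:
  moves:
    - [0,0,0,0,0.001,0,0.6]
    - [0,0,0,0,0.002,0,0.6]
    - [0,0,0,0,0.002,0,0.6]

```text
t: 40.35
tool_pos: [0.5407, 0.0883, 0.0247]
ee_rot: [-1.157, -1.288, 1.288]
force: [0.4, -0.1, -1.9]
grip_width: 0.0563
```

Emit:
apply_moves:
  moves:
    - [0,0,0,0,0.001,0,0.6]
    - [0,0,0,0,0.0015,0,0.6]
    - [0,0,0,0,0.0015,0,0.6]
    - [0,0,0,0,0.0015,0,0.6]

```text
t: 40.75
tool_pos: [0.5407, 0.0883, 0.0247]
ee_rot: [-1.157, -1.289, 1.287]
force: [-3.3, -1.0, 7.3]
grip_width: 0.0562
```

Contact. Release and rise, going only straight up since the jar is beside the inner finger.

Emit:
apply_moves:
  moves:
    - [0,0,0,0,0,0,0.4]
    - [0,0,0,0,0,0,0.3]
    - [0,0,0,0,0,0,0.2]
    - [0,0,0,0,0,0,0.18]
    - [0,0,0,0,0,0,0.18]
    - [0,0,0,0,0,0,0.18]

```text
t: 41.35
tool_pos: [0.5404, 0.0883, 0.0229]
ee_rot: [-1.156, -1.288, 1.288]
force: [-0.2, -0.3, 0.2]
grip_width: 0.0697
```

Emit:
apply_moves:
  moves:
    - [0,0,0,0,-0.02,0,0.18]
    - [0,0,0,0,-0.06,0,0.18]
    - [0,0,0,0,-0.105,0,0.18]
    - [0,0,0,0,-0.15,0,0.18]
    - [0,0,0,0,-0.18,0.03,0.18]
    - [0,0,0,-0.04,-0.18,0.07,0.18]
    - [0,0,0,-0.085,-0.18,0.09,0.18]
    - [0,0,0,-0.13,-0.18,0.11,0.18]

```text
t: 42.15
tool_pos: [0.4455, -0.0491, 0.2036]
ee_rot: [-1.156, -1.291, 1.29]
force: [-0.0, -0.1, 0.2]
grip_width: 0.0701
```

Emit:
apply_moves:
  moves:
    - [0,0,0,-0.05,0,0,0.18]
    - [0,0,0,-0.1,0,0,0.18]
    - [0,0,0,-0.15,0,0,0.18]
    - [0,0,0,-0.19,0,0,0.18]
    - [0,0,0,-0.19,0,0,0.18]
    - [0,0,0,-0.19,0,0,0.18]

```text
t: 42.75
tool_pos: [0.4665, -0.238, 0.2025]
ee_rot: [-1.156, -1.286, 1.286]
force: [-0.3, 0.4, 0.9]
grip_width: 0.0699
```

```bash
python3 m.py 26; python3 f.py 26 .095; python3 - <<'E'
from h import *
z=np.load("top26.npz"); z0=np.load("top0.npz"); c=optics.get_calibration("top")
for nm,b,zz in [("jar",(.48,.62,-.08,.02,.075,.10),.086),("box",(.48,.62,.05,.14,.057,.08),.066),("tin",(.62,.75,.09,.16,.03,.06),.044),("bowl",(.62,.75,-.08,-.01,.02,.05),.034)]:
    for k in (z0,z):
        P=k['P']; X,Y,Z=[P[:,:,i] for i in range(3)]
        m=(X>b[0])&(X<b[1])&(Y>b[2])&(Y<b[3])&(Z>b[4])&(Z<b[5]); v,u=np.nonzero(m); q=plane(c,np.c_[u,v],zz)
        r=cv2.minAreaRect((q[:,:2]*1000).astype(np.float32)); print(nm,q.mean(0)[:2],np.round(r[0],1),np.round(r[1],1),round(r[2],1))
cv2.imwrite("pics/t26.png",cv2.resize(z['im'][105:245,270:410][:,:,::-1],(600,600)))
im=np.load("scene26.npz")['im']; cv2.imwrite("pics/s26.png",cv2.resize(im[180:380,200:440][:,:,::-1],(720,600)))
E
```

```text
t 42.75 q [-0.4719  0.3023  0.0124  1.2822  0.0004 -0.5774] pos [ 0.4665 -0.238   0.2025] w 0.0699 F [-0.2808  0.3582  0.8714]
  rot [-0.05  0.31  0.06] shift [ 0.5289  0.0831 -0.021 ]
[([0.2824, 0.2546, 0.0116], 0.86), ([0.5122, 0.5192, 0.0148], 0.84), ([0.5108, 0.2983, 0.0852], 0.65), ([0.5054, 0.3004, 0.0881], 0.62)] [([0.5088, 0.3003, 0.0906], 0.7)]
[([0.51, 0.5217, 0.0135], 0.9), ([0.5119, 0.2963, 0.0802], 0.88), ([0.2848, 0.2577, 0.0104], 0.67), ([0.6761, 0.1281, 0.0073], 0.56)] []
scene strainer 715 mean [0.5124 0.2992 0.0913] tilt(dz/dx,dz/dy) [0.0114 0.006 ] hull circ [506.5916 298.7416] 54.70107743396322
scene mug 739 mean [0.5123 0.2991 0.0911] tilt(dz/dx,dz/dy) [0.0118 0.008 ] hull circ [506.5916 298.7416] 54.70107743396322
top strainer 1436 mean [0.5133 0.3004 0.0905] tilt(dz/dx,dz/dy) [0.0017 0.0077] hull circ [506.982  298.0207] 53.22805227917269
top mug 1457 mean [0.5134 0.3004 0.0904] tilt(dz/dx,dz/dy) [0.001  0.0068] hull circ [506.982  298.0207] 53.22805227917269
jar [ 0.5555 -0.0314] [555.1 -29.1] [55.7 56.1] 44.0
jar [ 0.5573 -0.0315] [557.2 -31.3] [59.5 53.8] 32.8
box [0.5389 0.088 ] [539.4  88.1] [100.2  56.6] 6.5
box [0.5388 0.089 ] [539.3  89. ] [100.1  56.7] 6.4
tin [0.6746 0.1286] [674.1 128.5] [42.9 39. ] 0.4
tin [0.6746 0.1288] [675.2 128.5] [40.7 39. ] 0.3
bowl [ 0.6988 -0.0432] [696.9 -39.5] [50.3 46.6] 47.3
bowl [ 0.6992 -0.0436] [696.2 -44.8] [73.  51.4] 4.3
```

View pics/t26.png

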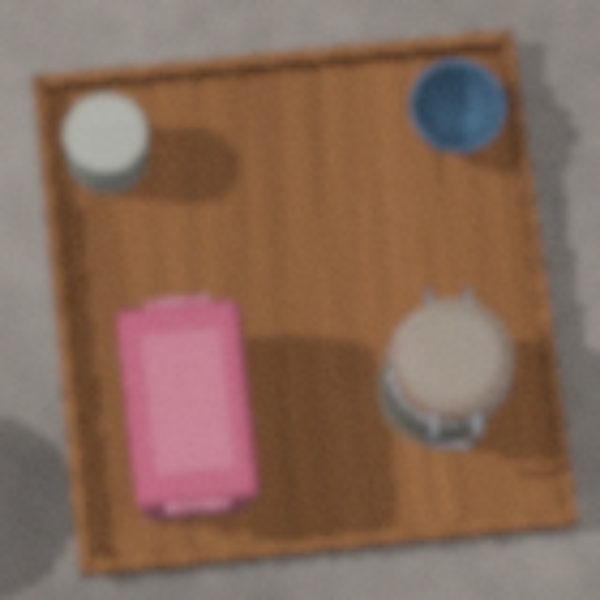

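View pics/s26.png

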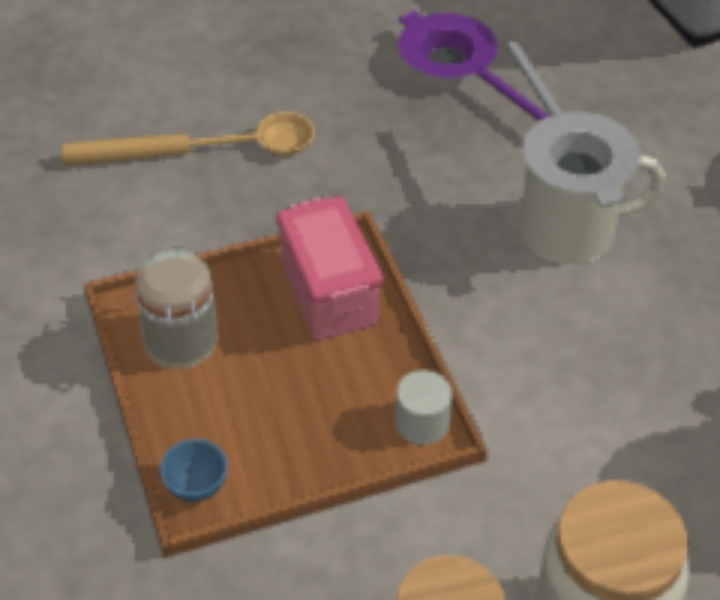

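Everything is in place: jar within 2 mm, box within 1 mm, strainer level and about 2.5 mm off centre. Handing in.

```bash
python3 - <<'E'
from h import *
print(robot.get_state()['t']); print(robot.job_done())
E
```

```text
43.05
the job is handed in; nothing more can be done
None
```

I finished the task and handed it in at about 43 s of the 125 s allowed; the system reports no verdict.

- **Sequence:** I stood the jar and the container on the bamboo board. I then lifted the small steel strainer by its handle, seated it in the mug and released it. The jar and then the container went back to their places on the tray.
- **Jar and container:** The last top view, compared with the first, shows the jar about 2 mm and the container about 1 mm from their starts. The container's angle matches to 0.1°. I checked the jar's alignment by eye only.
- **Strainer:** It is level, with a brim tilt of about 0.01 rad. Its centre is about 2–3 mm from the mug's, and its midpoint is roughly 5–10 mm below the rim. The network's midpoint height varied by 5 mm between the two cameras; both readings are within the limits.
- **Salt bowl and spice tin:** Their mean positions moved less than 1 mm. A box fit around the bowl came out oversized (73 x 51 mm), probably from stray tray pixels, but the picture shows it unmoved.
- **Gripper:** It was clear of everything at hand-in.

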